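Put away the washed pegs and feed cups in the bird room

ROBOT

A 6-joint arm with a two-finger parallel gripper is mounted at the origin on the work surface. World frame = base frame: x ahead of the robot, y to its left, z up, the work surface at z = 0. Lengths are in m, angles in rad, forces in N, time in s.
With the tool pointing down it reaches from about 0.425 to 0.95 m from the base axis. Payload 3.5 kg.
Tool frame: the origin (TCP) lies midway between the tips of the shut fingers; the grasp point (between the pads) lies ctrl.hold_point_z behind it (ctrl.hold_point_z is the distance from the TCP to the grasp point, in m); z points along the fingers, x is the direction in which the jaws open and shut, and the axes are right-handed (so a half turn about z gives the same grasp; the last joint's range is limited). The gripper opens to 85 mm and grips with 20 to 120 N. Pads are 22 mm wide; open, the fingers measure 114 mm over their backs; the gripper's body (76 mm by 85 mm) begins 54 mm behind the grasp point. The pads swing forward as they close: fully open they stand 13 mm farther back than shut.
Start: joints at [1.147, 0.286, 1.577, -0, 1.279, -0.15], TCP at [0.182, 0.65, 0.231] pointing down, gripper open.
Joint ranges: [-2.77, 2.77], [-0.9, 2.22], [0.21, 2.48], [-1.53, 4.67], [0.24, 2.81], [-2.84, 2.84]. Speed limits (rad/s): [2.79, 2.79, 3.14, 3.14, 3.14, 3.14].

INTERFACE

Orientations are given as a unit quaternion [x, y, z, w].
In Python, from plant import ctrl gives the robot as it stands.
- The arm moves only by the tool step_arm, never from a script. Its arguments are lists of equal length, an entry for each row: "gripper": the gripper's target within -1 to 1 (shut at 1, half-way at 0, fully open at -1); "linear": the shift along the tool's x, y, z in m, a list of three; "delta_rot": the turn, a rotation vector about the tool's x, y, z in degrees, a list of three. A call has 1 to 20 rows; each row is the pose to reach, as a shift and turn from the pose commanded when the call began, along the tool's axes at that moment; what a row does not reach only later rows make up. A row lasts 1/8 s, in which the tool goes at most 62.5 mm and 10.7 degrees, less where a joint would pass 70% of its speed; a pose out of reach is approached as far as the arm can. A call with a gripper value outside its range is refused whole. The fingers move at their own pace and stop on an object; "grip_force" is the grip in N (left out, the last holds). Time passes only in rows, so rows that repeat a pose let the fingers close. It gives the time, the measured TCP pose, the force and the opening at its end, in the units of the state.
- ctrl.get_state(): the state, without advancing time (a new reading comes with each control period).
- ctrl.read_camera(name): name is "scene" or "top"; returns a dict with "frame" (480x640x3 uint8, red, green, blue), "fx", "fy", "cx", "cy" (pixels), "k1" (the pictures are not rectified: a ray, as slopes to the right and down, at radius r is drawn at 1 + k1 r^2 times it, then the intrinsics apply), "view" (4x4, takes a point from world to camera coordinates). Camera axes: x right, y down, z forward; pixel columns grow to the right and rows downward; lengths in m; the calibration is good to about 2 mm. A picture is of the moment at which its call begins. There is no depth.
- ctrl.sign_off(): hands the job in, once; it reports no verdict.
The state is a dict: "time": time; "qpos": joint angles; "dq": joint speeds; "joint_efforts": joint torques, N m; "eef_pos": TCP position; "tcp_rot": TCP orientation; "contact_force": force on the tool from outside, world axes, zero at the start; "wrist_torque": the same for the moment, N m; "opening": opening from 0.0 (shut) to 1.0 (fully open).
Only numpy, scipy, OpenCV 4.12 (cv2) and the standard library are available. Lean on these libraries where they do the work, as an engineer would, in place of code of your own. Each camera call takes 0.05 s, during which the arm holds its last target. There are 200 camera calls.

TASK

Clear everything that has been washed off the blue drying paper. Pull the drawer well open and sort the clothes pegs into it by colour, each in the compartment that already holds a peg of its kind (pale wooden ones together, dark grey plastic ones together), and in the end shut the drawer fully; stand every white feed cup mouth down, flat in a recess of the grey draining rack, one cup to a recess. Do not move or knock over the beaker, the bottle or the green dish.

Things in the scene. Friction and masses are not known exactly. Their poses are not given: they have to be found in the camera images.
- peg_w1: Straight wooden clothes peg (pale wood), lying on its side: 74 long, 13 wide over the closed nose half, 22 over the splayed tails, 10 thick. Origin in the middle of its length, on its lower face; x points along it to the nose, z is across its thickness. 12 g. May be absent.
- peg_w2: Straight wooden clothes peg (pale wood), lying on its side: 74 long, 13 wide over the closed nose half, 22 over the splayed tails, 10 thick. Origin in the middle of its length, on its lower face; x points along it to the nose, z is across its thickness. 12 g. May be absent.
- peg_w3: Straight wooden clothes peg (pale wood), lying on its side: 74 long, 13 wide over the closed nose half, 22 over the splayed tails, 10 thick. Origin in the middle of its length, on its lower face; x points along it to the nose, z is across its thickness. 12 g. May be absent.
- peg_p1: Plastic clothes peg (dark grey), shorter and broader than the wooden ones, lying on its side: 62 long, 16 wide over the closed nose half, 34 over the broad tails, 12 thick. Origin in the middle of its length, on its lower face; x points along it to the nose, z is across its thickness. 12 g. May be absent.
- peg_p2: Plastic clothes peg (dark grey), shorter and broader than the wooden ones, lying on its side: 62 long, 16 wide over the closed nose half, 34 over the broad tails, 12 thick. Origin in the middle of its length, on its lower face; x points along it to the nose, z is across its thickness. 12 g. May be absent.
- peg_p3: Plastic clothes peg (dark grey), shorter and broader than the wooden ones, lying on its side: 62 long, 16 wide over the closed nose half, 34 over the broad tails, 12 thick. Origin in the middle of its length, on its lower face; x points along it to the nose, z is across its thickness. 12 g. May be absent.
- peg_w_kept: The wooden peg that is already in one compartment of the drawer, left or right (it slides about in it). Straight wooden clothes peg (pale wood), lying on its side: 74 long, 13 wide over the closed nose half, 22 over the splayed tails, 10 thick. Origin in the middle of its length, on its lower face; x points along it to the nose, z is across its thickness. 12 g.
- peg_p_kept: The plastic peg that is already in the other compartment of the drawer. Plastic clothes peg (dark grey), shorter and broader than the wooden ones, lying on its side: 62 long, 16 wide over the closed nose half, 34 over the broad tails, 12 thick. Origin in the middle of its length, on its lower face; x points along it to the nose, z is across its thickness. 12 g.
- cup_1: Square white plastic cage cup, open at one end: 46 x 46 outside, 60 from the mouth to the closed end, walls 3, 35 g. It starts lying on one side on the paper with the mouth towards the far side of the bench. Origin: middle of the face that it lies on at the start; x points along the cup's axis out of its mouth, z from that face to the one across (the cup's centre is 23 along z). May be absent.
- cup_1_mouth (a point): Centre of the mouth of cup_1 (in the plane of its rim).
- cup_2: Square white plastic cage cup, open at one end: 46 x 46 outside, 60 from the mouth to the closed end, walls 3, 35 g. It starts lying on one side on the paper with the mouth towards the far side of the bench. Origin: middle of the face that it lies on at the start; x points along the cup's axis out of its mouth, z from that face to the one across (the cup's centre is 23 along z). May be absent.
- cup_2_mouth (a point): Centre of the mouth of cup_2 (in the plane of its rim).
- paper: Pad of blue drying paper, 340 (x) x 270 (y) x 2 thick, fixed to the bench; the pegs and cups lie on it. Origin: centre of its underside.
- unit: Fixed low drawer unit of white board, 190 deep (x) x 270 wide (y) x 72 high, with one drawer in its front, which faces -x of its frame (roughly the robot). Origin: centre of its underside.
- drawer (a joint): How far the drawer is pulled out, m: 0 shut, 0.135 fully out (stop). It slides along -x of the unit, stiff by about 1 N, and stays where it is left.
- drawer_handle (a point): Middle of the drawer's handle, a round steel bar 11 thick and 110 long, parallel to the unit's y, 35 clear of the drawer's front (bar's centre to front face) and 46 above the bench; moves with the drawer. Axes as the unit's.
- drawer_left (a point): Centre of the floor of the drawer's left (+y of the unit) compartment, 16 above the bench; each compartment is 156 long (x) x 114 wide (y) inside, the outer walls rise 40 and the 6 thick wall between the two compartments 34 above the floor. Fully out, the front 135 of the drawer stands clear of the unit. Moves with the drawer, axes as the unit's.
- drawer_right (a point): The same for the right (-y) compartment.
- rack: Fixed grey plastic draining rack, 90 (x) x 210 (y) x 22 high, with two square recesses 54 x 54 and 6 deep, slotted floor, their centres 100 apart along y, sides parallel to the rack's x and y. Origin: centre of its underside.
- recess_1 (a point): Centre of the floor of the recess at +y of the rack, 16 above the bench; axes as the rack's.
- recess_2 (a point): Centre of the floor of the recess at -y of the rack, 16 above the bench; axes as the rack's.
- beaker: Bystander: clear beaker 72 wide and 100 high with steel forceps standing in it up to 170. Origin: centre of its underside.
- bottle: Bystander: green bottle 56 wide and 150 high. Origin: centre of its underside.
- dish: Bystander: small sea-green dish 68 wide and 26 high with tweezers laid across it. Origin: centre of its underside.
Mind the look-alikes: they are no part of the job. What is shaped like the cup_1 but purple is not meant.

How it is judged:
On the way, in this order (a step that is already met when the one before it is completed fails the run):
1. the drawer is pulled out by at least 80 mm (value of joint drawer above 0.08 m), for 0.2 s.
2. every peg lies in the drawer, in the compartment of its kind (x of peg_w1 in the frame of drawer_left between -0.08 and 0.08 m and z of peg_w1 in the frame of drawer_left between -0.006 and 0.042 m and x of peg_w2 in the frame of drawer_left between -0.08 and 0.08 m and z of peg_w2 in the frame of drawer_left between -0.006 and 0.042 m and x of peg_w3 in the frame of drawer_left between -0.08 and 0.08 m and z of peg_w3 in the frame of drawer_left between -0.006 and 0.042 m and x of peg_w_kept in the frame of drawer_left between -0.08 and 0.08 m and z of peg_w_kept in the frame of drawer_left between -0.006 and 0.042 m and x of peg_p1 in the frame of drawer_left between -0.08 and 0.08 m and z of peg_p1 in the frame of drawer_left between -0.006 and 0.042 m and x of peg_p2 in the frame of drawer_left between -0.08 and 0.08 m and z of peg_p2 in the frame of drawer_left between -0.006 and 0.042 m and x of peg_p3 in the frame of drawer_left between -0.08 and 0.08 m and z of peg_p3 in the frame of drawer_left between -0.006 and 0.042 m and x of peg_p_kept in the frame of drawer_left between -0.08 and 0.08 m and z of peg_p_kept in the frame of drawer_left between -0.006 and 0.042 m and ((y of peg_w1 in the frame of drawer_left between -0.057 and 0.057 m and y of peg_w2 in the frame of drawer_left between -0.057 and 0.057 m and y of peg_w3 in the frame of drawer_left between -0.057 and 0.057 m and y of peg_w_kept in the frame of drawer_left between -0.057 and 0.057 m and y of peg_p1 in the frame of drawer_right between -0.057 and 0.057 m and y of peg_p2 in the frame of drawer_right between -0.057 and 0.057 m and y of peg_p3 in the frame of drawer_right between -0.057 and 0.057 m and y of peg_p_kept in the frame of drawer_right between -0.057 and 0.057 m) or (y of peg_w1 in the frame of drawer_right between -0.057 and 0.057 m and y of peg_w2 in the frame of drawer_right between -0.057 and 0.057 m and y of peg_w3 in the frame of drawer_right between -0.057 and 0.057 m and y of peg_w_kept in the frame of drawer_right between -0.057 and 0.057 m and y of peg_p1 in the frame of drawer_left between -0.057 and 0.057 m and y of peg_p2 in the frame of drawer_left between -0.057 and 0.057 m and y of peg_p3 in the frame of drawer_left between -0.057 and 0.057 m and y of peg_p_kept in the frame of drawer_left between -0.057 and 0.057 m))), for 0.2 s.
At the end, for the whole second after the job is handed in: Drawer shut to 8 mm; all pegs inside it, each in the compartment of the kept peg of its kind; every cup mouth down on a recess floor (mouth centre within 8 mm of the recess centre, rim less than 4 mm up, tilt under 0.14 rad); all at rest (all of step 2 and value of joint drawer below 0.008 m and ((horizontal distance between cup_1_mouth and recess_1 below 0.008 m and z of cup_1_mouth in the frame of recess_1 below 0.004 m and angle between cup_1's own x axis and vertical above 3 rad) or (horizontal distance between cup_1_mouth and recess_2 below 0.008 m and z of cup_1_mouth in the frame of recess_2 below 0.004 m and angle between cup_1's own x axis and vertical above 3 rad)) and ((horizontal distance between cup_2_mouth and recess_1 below 0.008 m and z of cup_2_mouth in the frame of recess_1 below 0.004 m and angle between cup_2's own x axis and vertical above 3 rad) or (horizontal distance between cup_2_mouth and recess_2 below 0.008 m and z of cup_2_mouth in the frame of recess_2 below 0.004 m and angle between cup_2's own x axis and vertical above 3 rad)) and linear speed of each of peg_w1, peg_w2, peg_w3, peg_p1, peg_p2, peg_p3, cup_1, cup_2 below 0.03 m/s); the robot touches nothing.
It fails at once if the beaker is moved by more than 30 mm or tipped over (distance of beaker from where it was at the start of the episode above 0.03 m or angle between beaker's own z axis and vertical above 0.5 rad).
It fails at once if the bottle is moved by more than 30 mm or tipped over (distance of bottle from where it was at the start of the episode above 0.03 m or angle between bottle's own z axis and vertical above 0.5 rad).
It fails at once if the dish is moved by more than 30 mm or tipped over (distance of dish from where it was at the start of the episode above 0.03 m or angle between dish's own z axis and vertical above 0.5 rad).
Of peg_w1, peg_w2, peg_w3, peg_p1, peg_p2, peg_p3 only 4 to 6 are there at a start; the rules pass over those that are not, and their reading is None.
Of cup_1, cup_2 only 1 to 2 are there at a start; the rules pass over those that are not, and their reading is None.
At some moment in a run one of peg_w1, peg_w2, peg_w3, peg_p1, peg_p2, peg_p3 may be knocked a few centimetres aside while the robot is not near it.
It also fails if it takes over 210 s, if anything falls off the work surface, if the arm or the gripper's body presses on something with over 40 N, if the wrist force passes 120 N, or if a joint passes its speed limit or range.

## Working session

There is one attempt and no reset: what is moved stays moved. The work goes in short steps, Python scripts to look and compute and a tool call to move; the robot and the scene stay as the last step left them, time stands still between calls to the robot, and variables do not carry over. Pictures are saved under pics/ and viewed, on a budget of 14 in all, crops included, one or two more only if the job needs it, and the job is handed in when it is done.

Besides the shell and the picture viewer there is one more tool, called after "Call:" by a JSON object that holds its "fn" and its "kwargs", one argument or row to a line. step_arm: Moves the arm, as the interface text tells. Its arguments: {"type":"object","properties":{"gripper":{"type":"array"},"linear":{"type":"array"},"delta_rot":{"type":"array"},"grip_force":{"type":"number"}},"required":["gripper","linear","delta_rot"]}

```bash
mkdir -p pics; ls
cat > h.py <<'E'
import numpy as np, cv2
from plant import ctrl
def cam(n):
    c=ctrl.read_camera(n); c['frame']=np.array(c['frame']); c['view']=np.array(c['view']); return c
def save(c,f): cv2.imwrite('pics/'+f,cv2.cvtColor(c['frame'],cv2.COLOR_RGB2BGR))
def ray(c,u,v):
    K=np.array([[c['fx'],0,c['cx']],[0,c['fy'],c['cy']],[0,0,1.]])
    p=cv2.undistortPoints(np.array([[[u,v]]],float),K,np.array([c['k1'],0,0,0,0.]))[0,0]
    # k1 model: drawn = (1+k1 r^2)*ray  (same as opencv)
    R=c['view'][:3,:3]; t=c['view'][:3,3]
    return -R.T@t, R.T@np.array([p[0],p[1],1])
def onz(c,u,v,z):
    o,d=ray(c,u,v); return o+d*(z-o[2])/d[2]
def proj(c,P):
    q=c['view'][:3,:3]@np.array(P)+c['view'][:3,3]; x=q[:2]/q[2]; x=x*(1+c['k1']*(x@x))
    return np.array([c['fx']*x[0]+c['cx'],c['fy']*x[1]+c['cy']])
def tri(c1,p1,c2,p2):
    o1,d1=ray(c1,*p1);o2,d2=ray(c2,*p2)
    A=np.c_[d1,-d2];s=np.linalg.lstsq(A,o2-o1,rcond=None)[0]
    a=o1+d1*s[0];b=o2+d2*s[1];return (a+b)/2,np.linalg.norm(a-b)
E
python3 - <<'E'
from h import *
print(ctrl.get_state()); print(ctrl.hold_point_z)
for n in('scene','top'):
    c=cam(n); save(c,n+'0.png'); print({k:c[k] for k in c if k!='frame'})
    np.save(n+'0.npy',c,allow_pickle=True)
E
```

```text
pics
{'time': 0.0, 'qpos': array([ 1.14700972e+00,  2.87177611e-01,  1.57819932e+00, -1.98611486e-05,
        1.27857827e+00, -1.50003765e-01]), 'dq': array([ 0.00066329,  0.00022634, -0.00060835,  0.00024252, -0.00057257,
       -0.00049925]), 'joint_efforts': array([-1.55179499e-03, -4.05986345e+01, -2.92620957e+01, -2.24991727e-04,
        5.82886802e-03,  9.34368614e-06]), 'eef_pos': array([0.18220659, 0.64925535, 0.22992712]), 'tcp_rot': array([ 7.96984318e-01,  6.03998842e-01, -1.03296461e-03,  5.73128322e-04]), 'contact_force': array([-0.00708145, -0.46313171,  0.27555925]), 'wrist_torque': array([ 0.03867494, -0.02304146,  0.01165289]), 'opening': 1.0027760215039205}
0.0187
{'fx': 512.8029012627135, 'fy': 512.8029012627135, 'cx': 320.3987821832749, 'cy': 236.04438546886428, 'k1': -0.06696914696714687, 'view': array([[-0.74300102,  0.66901653, -0.01914061,  0.4762712 ],
       [ 0.44322168,  0.47040476, -0.76306874, -0.23590623],
       [-0.50150177, -0.57544439, -0.64603385,  1.69474837],
       [ 0.        ,  0.        ,  0.        ,  1.        ]])}
{'fx': 473.6273758454061, 'fy': 473.6273758454061, 'cx': 320.9602872524573, 'cy': 237.36364544582028, 'k1': 0.017889011123205092, 'view': array([[ 0.01140788, -0.99986176,  0.01209599, -0.02691261],
       [-0.98640859, -0.0132357 , -0.16377701,  0.61081198],
       [ 0.16391447, -0.01006324, -0.98642322,  1.1037415 ],
       [ 0.        ,  0.        ,  0.        ,  1.        ]])}
```

View pics/scene0.png

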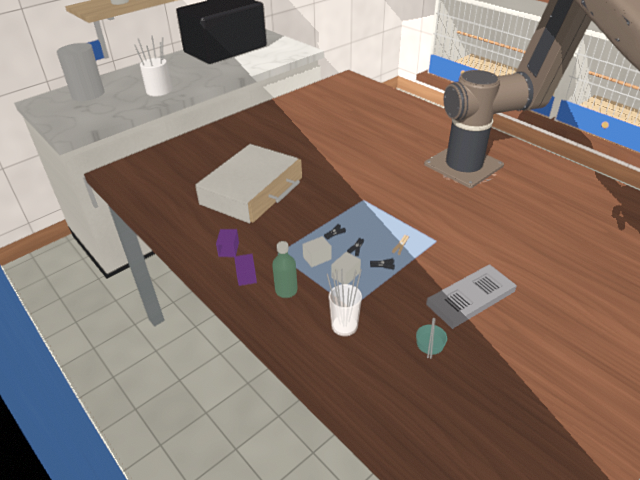

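View pics/top0.png

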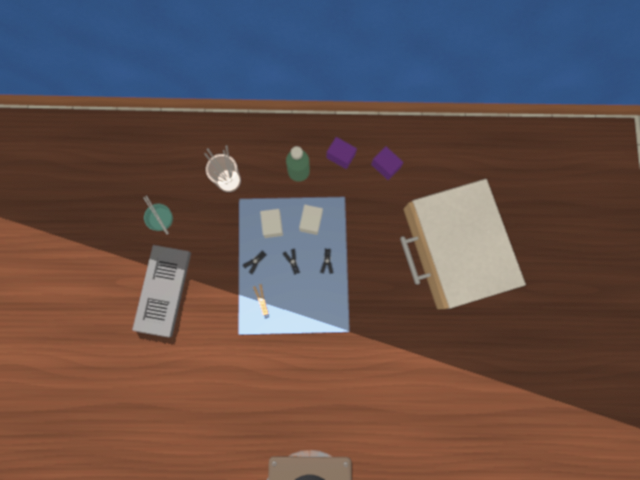

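The scene view shows the unit near (250,185), the cups at (318,250) and (346,268), three dark pegs, one pale peg near (400,245), and the rack at (470,295). The top view shows cups at (271,223) and (311,219), dark pegs at (255,262), (291,261) and (326,261), and a wooden peg at (262,302). It also shows the rack at (162,291), the handle at (411,260), and the unit top spanning (413..524,182..308). Next I'll measure these with masks.

Run:
```python
from h import *
t=np.load('top0.npy',allow_pickle=True).item(); s=np.load('scene0.npy',allow_pickle=True).item()
def masks(c):
    f=c['frame'].astype(int);R,G,B=f[...,0],f[...,1],f[...,2]
    hsv=cv2.cvtColor(c['frame'],cv2.COLOR_RGB2HSV)
    return dict(paper=(B-R>25)&(B>90), dark=(f.max(2)<75)&(abs(R-B)<20), wood=(R-B>50)&(R>150), white=(abs(R-B)<40)&(R>=B-5)&(R>130), grey=(abs(R-B)<14)&(R>110))
for n,c,roi in(('top',t,(236,195,352,336)),('scene',s,(285,195,440,305))):
    m=masks(c)
    x0,y0,x1,y1=roi
    for k in('paper','dark','wood','white'):
        mm=np.zeros((480,640),np.uint8);mm[y0:y1,x0:x1]=m[k][y0:y1,x0:x1]*255
        for q in cv2.findContours(mm,cv2.RETR_EXTERNAL,cv2.CHAIN_APPROX_NONE)[0]:
            a=cv2.contourArea(q)
            if a<15: continue
            r=cv2.minAreaRect(q); print(n,k,a,np.round(r[0],1),np.round(r[1],1),round(r[2]),'world', np.round(onz(c,*r[0],{'paper':.002,'dark':.012,'wood':.012,'white':.048}[k]),4))
# mosaics
f=t['frame']
def up(c,r,k): return cv2.resize(c['frame'][r[1]:r[3],r[0]:r[2]],None,fx=k,fy=k,interpolation=cv2.INTER_CUBIC)
A=np.zeros((600,800,3),np.uint8)
a=up(t,(235,195,352,338),4)[:600,:460]; A[:a.shape[0],:a.shape[1]]=a
b=up(t,(130,240,195,342),4); A[:b.shape[0],480:480+b.shape[1]]=b
cv2.imwrite('pics/m1.png',A[...,::-1])
B=np.zeros((600,800,3),np.uint8)
a=up(t,(395,175,530,312),4); B[:a.shape[0],:a.shape[1]]=a
b=up(s,(235,160,305,225),3); B[:b.shape[0],550:550+b.shape[1]]=b
b=up(s,(425,260,520,330),2); B[250:250+b.shape[0],550:550+b.shape[1]]=b
cv2.imwrite('pics/m2.png',B[...,::-1])
```

```text
top paper 14052.5 [293.  265.5] [135. 108.] 90 world [0.5465 0.0496 0.002 ]
top dark 27.5 [294.8 267.9] [9.2 4.1] 72 world [0.5395 0.0446 0.012 ]
top dark 31.0 [326.4 266.6] [10.1  9.8] 6 world [ 0.5437 -0.0342  0.012 ]
top dark 42.0 [250.6 265. ] [11.3 10.1] 41 world [0.5454 0.1547 0.012 ]
top dark 34.5 [260.3 255.8] [4.2 9.2] 45 world [0.5689 0.1314 0.012 ]
top dark 28.5 [290.2 255.6] [ 9.2 10.4] 69 world [0.5702 0.0568 0.012 ]
top dark 27.5 [327. 253.] [4. 8.] 0 world [ 0.578  -0.0353  0.012 ]
top wood 50.0 [263.4 306.7] [15.   4.6] 75 world [0.4432 0.1196 0.012 ]
top white 88.0 [261.4 299.6] [31.   9.2] 72 world [0.4593 0.1211 0.048 ]
top white 486.5 [271.1 222.9] [27.2 19.6] 83 world [0.6457 0.1034 0.048 ]
top white 472.0 [310.4 219.3] [19.2 26.9] 13 world [0.6561 0.007  0.048 ]
scene paper 6529.5 [359.6 246.3] [ 84.8 126.1] 52 world [0.544  0.0512 0.002 ]
scene dark 110.0 [381.5 263.5] [ 9. 23.] 90 world [0.5589 0.1451 0.012 ]
scene dark 68.5 [355.7 245.6] [10.8 17.1] 23 world [0.5578 0.05   0.012 ]
scene dark 30.5 [329.1 234.5] [5.  9.3] 59 world [ 0.5784 -0.0334  0.012 ]
scene dark 40.5 [339.4 228.7] [8.7 8.6] 59 world [ 0.5403 -0.032   0.012 ]
scene wood 78.0 [426.9 267.4] [28.6  6.4] 34 world [0.4851 0.2347 0.012 ]
scene wood 34.5 [400.2 243.6] [ 6.7 19.8] 28 world [0.4648 0.1264 0.012 ]
scene wood 52.0 [425.5 201.6] [31.8  2.9] 29 world [0.266  0.0521 0.012 ]
scene wood 669.0 [408.5 209.1] [78.9 14.6] 31 world [0.3309 0.0413 0.012 ]
scene white 1324.0 [343.8 278.2] [52.4 33.4] 88 world [0.6926 0.1429 0.048 ]
scene white 20.0 [286.5 247. ] [10.  3.] 90 world [ 0.7215 -0.0402  0.048 ]
scene white 597.5 [316.8 251.2] [25.1 29.2] 68 world [0.6752 0.0255 0.048 ]
```

View pics/m1.png

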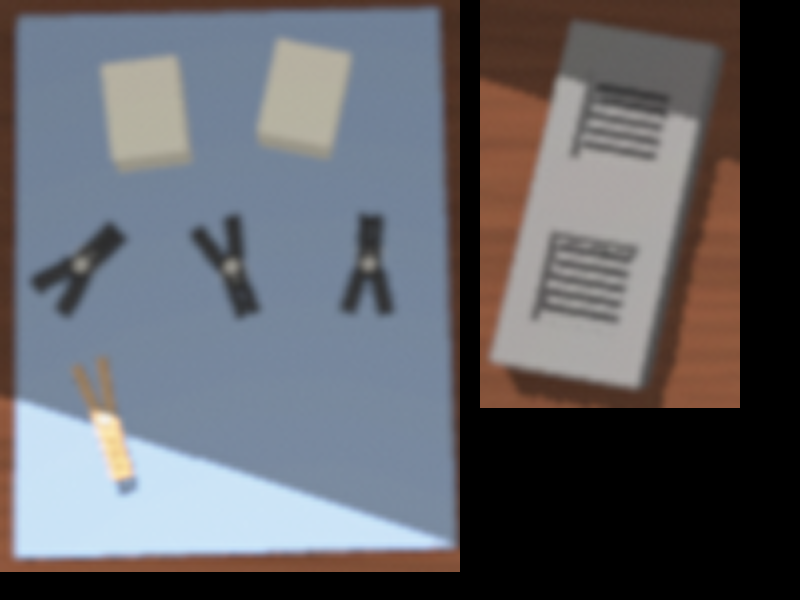

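View pics/m2.png

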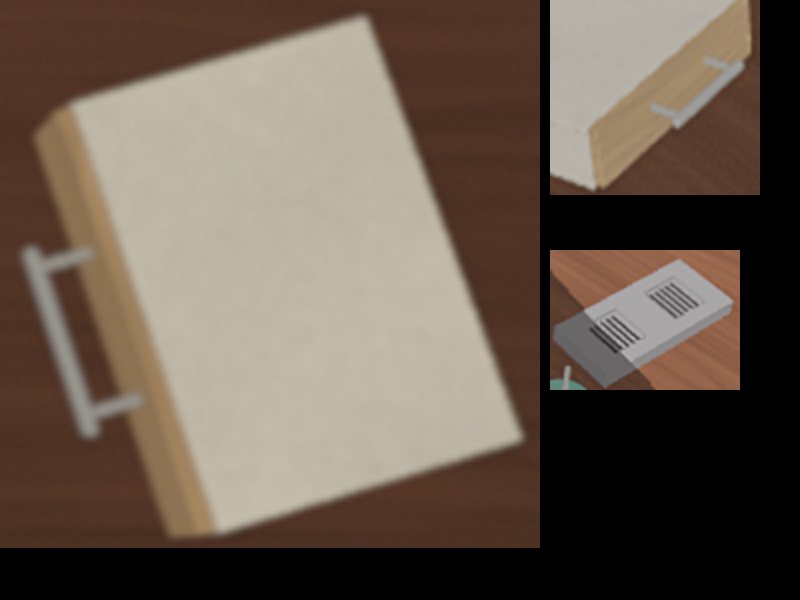

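The crops show each peg's nose direction, the cup top faces, the rack's left edge and the handle bar ends. I'll turn those picked points into world poses and check heights by triangulation.

Run:
```python
from h import *
np.set_printoptions(precision=4,suppress=True)
t=np.load('top0.npy',allow_pickle=True).item(); s=np.load('scene0.npy',allow_pickle=True).item()
print('cams',ray(t,320,240)[0],ray(s,320,240)[0])
P=lambda u,v,o,k=4,off=(0,0):((u-off[0]+.5)/k-.5+o[0],(v-off[1]+.5)/k-.5+o[1])
o=(235,195)
for n,piv,nose,t1,t2,z in(('pa',(82,264),(116,230),(35,283),(65,312),.012),('pb',(232,267),(248,313),(198,232),(233,218),.012),('pc',(369,263),(371,217),(348,310),(386,310),.012),('w',(103,415),(125,482),(78,363),(103,358),.011)):
    q=[onz(t,*P(*p,o),z)[:2] for p in(piv,nose,t1,t2)]
    tm=(q[2]+q[3])/2; d=q[1]-tm; print(n,'piv',q[0],'nose',q[1],'mid',(q[1]+tm)/2,'len',np.linalg.norm(d),'yaw',np.degrees(np.arctan2(d[1],d[0])))
for n,cs in(('c1',((102,64),(177,56),(189,152),(114,162))),('c2',((279,38),(352,52),(333,148),(259,135)))):
    q=[onz(t,*P(*p,o),.048)[:2] for p in cs]
    ax=(q[0]+q[1]-q[2]-q[3]); w=q[1]-q[0]
    print(n,'ctr',sum(q)/4,'len',np.linalg.norm(ax)/2,'wid',np.linalg.norm(w),'yaw ax',np.degrees(np.arctan2(ax[1],ax[0])),'yaw w',np.degrees(np.arctan2(w[1],w[0])))
for n,a,b in(('pa',P(82,264,o),(381.5,263.5)),('pb',P(232,267,o),(355.7,245.6)),('pc',P(369,263,o),(334.3,231.6))):
    print('tri',n,*tri(t,a,s,b))
r=(130,240);off=(480,0)
TL,BL,TR,BR=[onz(t,*P(*p,r,4,off),.022)[:2] for p in((573,22),(492,360),(705,44),(637,386))]
d=TL-BL;print('rack L',np.linalg.norm(d),'yaw',np.degrees(np.arctan2(d[1],d[0])),'W',np.linalg.norm(BL-BR),'ctr by left',(TL+BL)/2+.045*np.array([d[1],-d[0]])/np.linalg.norm(d), TL,BL,TR,BR)
for c in((633,120),(593,276)): print('slots',onz(t,*P(*c,r,4,off),.016)[:2])
o2=(550,250)
for a,b in(((573,22),(606,383)),((492,360),(732,303))): pass
print('tri recess',tri(t,P(633,120,r,4,off),s,P(615,333,(425,260),2,o2)),tri(t,P(593,276,r,4,off),s,P(675,299,(425,260),2,o2)))
u=(395,175)
h=[tri(t,P(*a,u),s,P(*b,(235,160),3,(550,0))) for a,b in(((33,250),(742,65)),((90,435),(678,122)))]
print('handle',h)
hp=[onz(t,*P(*a,u),.046)[:2] for a in((33,250),(90,435))];print('handle z.046',hp,(hp[0]+hp[1])/2)
uc=[onz(t,*P(*a,u),.072)[:2] for a in((75,103),(217,533),(522,438),(365,15))]
w=uc[0]-uc[1];w2=uc[3]-uc[2]
print('unit',sum(uc)/4,'W',np.linalg.norm(w),'yaw y-axis',np.degrees(np.arctan2(w[1],w[0]))-90,np.degrees(np.arctan2(w2[1],w2[0]))-90,'front mid',(uc[0]+uc[1])/2)
for n,p in(('beaker',(222,175)),('bottle',(298,168)),('dish',(158,217))): print(n,onz(t,*p,.05)[:2])
```

```text
cams [ 0.4219 -0.0077  1.1891] [1.3083 0.7676 0.924 ]
pa piv [0.5565 0.1438] nose [0.5781 0.1233] mid [0.5567 0.1431] len 0.05832393666747064 yaw -42.78224848955492
pb piv [0.5558 0.0503] nose [0.5272 0.0398] mid [0.5546 0.0505] len 0.0589534200181973 yaw -158.68297980571043
pc piv [ 0.5594 -0.0352] nose [ 0.5884 -0.0362] mid [ 0.5592 -0.0352] len 0.0584933541356177 yaw -1.913075352222247
w piv [0.4633 0.1278] nose [0.4228 0.113 ] mid [0.4597 0.1248] len 0.07756528153164137 yaw -162.28448903387763
c1 ctr [0.6488 0.1036] len 0.06116452294451625 wid 0.04629475224771573 yaw ax 8.53273907462588 yaw w -82.92484751503393
c2 ctr [0.6597 0.0055] len 0.06169646449944653 wid 0.04591336651525267 yaw ax -10.350183486843799 yaw w -100.30268589705888
tri pa [0.5569 0.1438 0.0098] 0.0005961973916115494
tri pb [0.5565 0.0497 0.0109] 0.0016898418713776296
tri pc [ 0.5589 -0.0345  0.0106] 0.0019457071300849917
rack L 0.20824516377274294 yaw -9.319828646313244 W 0.08855819306136016 ctr by left [0.4807 0.3686] [0.5908 0.3962] [0.3853 0.4299] [0.5781 0.3142] [0.3708 0.3425]
slots [0.531  0.3573]
slots [0.4357 0.3752]
tri recess (array([0.5295, 0.3591, 0.0166]), np.float64(0.00492395846570556)) (array([0.4337, 0.3767, 0.0199]), np.float64(0.006579105762061737))
handle [(array([ 0.5846, -0.1863,  0.1236]), np.float64(0.050482983810004683)), (array([ 0.5281, -0.2902, -0.0388]), np.float64(0.05413992919362302))]
handle z.046 [array([ 0.6151, -0.2201]), array([ 0.5025, -0.2526])] [ 0.5588 -0.2364]
unit [ 0.6019 -0.3712] W 0.26848518302941504 yaw y-axis -73.18824201417866 -72.56354938390392 front mid [ 0.573  -0.2811]
beaker [0.7649 0.2282]
bottle [0.7859 0.04  ]
dish [0.6562 0.3789]
```

```bash
cat > go.py <<'E'
from h import *
from scipy.spatial.transform import Rotation as Ro
import sys
# args: groups "x,y,z,yaw[,tilt]" : yaw of tool x (deg), then tilt about tool x (deg). prints shift/rot from the current pose
def Rt(yaw,tilt=0):
    c,s=np.cos(np.radians(yaw)),np.sin(np.radians(yaw))
    return Ro.from_matrix(np.array([[c,s,0],[s,-c,0],[0,0,-1.]]))*Ro.from_euler('x',tilt,degrees=True)
def plan(args):
    s=ctrl.get_state(); R0=Ro.from_quat(s['tcp_rot']); p=np.array(s['eef_pos'])
    M=R0.as_matrix(); print('t',round(s['time'],2),'p',p.round(4),'yawx',round(np.degrees(np.arctan2(M[1,0],M[0,0])),1),'zdir',M[:,2].round(3),'q',np.degrees(s['qpos']).round(0),'open',round(s['opening'],3),'F',np.round(s['contact_force'],1))
    for a in args:
        v=[float(k) for k in a.split(',')]
        print(a,'lin',(M.T@(np.array(v[:3])-p)).round(4).tolist(),'rot',(R0.inv()*Rt(*v[3:])).as_rotvec(degrees=True).round(1).tolist())
if __name__=='__main__': plan(sys.argv[1:])
E
python3 - <<'E'
from h import *
t=np.load('top0.npy',allow_pickle=True).item(); s=np.load('scene0.npy',allow_pickle=True).item()
P=lambda u,v,o,k=4,off=(0,0):((u-off[0]+.5)/k-.5+o[0],(v-off[1]+.5)/k-.5+o[1])
for a,b in(((33,250),(678,122)),((90,435),(742,65))): print(tri(t,P(*a,(395,175)),s,P(*b,(235,160),3,(550,0))))
E
python3 go.py .5,.25,.23,0 .559,-.236,.12,-72.5 .559,-.236,.026,-72.5
```

```text
(array([ 0.61335128, -0.21825986,  0.04841755]), np.float64(0.003838738685756421))
(array([ 0.50221214, -0.25238564,  0.04523656]), np.float64(0.000947362725273892))
t 0.1 p [0.1822 0.6493 0.2301] yawx 74.3 zdir [-0.001 -0.002 -1.   ] q [66. 16. 90. -0. 73. -9.] open 1.0 F [-0.5 -0.5  0.5]
.5,.25,.23,0 lin [-0.2985, 0.4139, 0.0006] rot [0.1, 0.1, 74.3]
.559,-.236,.12,-72.5 lin [-0.7502, 0.6021, 0.1115] rot [0.2, 0.1, 146.8]
.559,-.236,.026,-72.5 lin [-0.75, 0.6022, 0.2055] rot [0.2, 0.1, 146.8]
```

Call:
{"fn": "step_arm", "kwargs": {
  "gripper": [0.3,0.3,0.3,0.3,0.3,0.3,0.3,0.3,0.3,0.3,0.3,0.3,0.3,0.3,0.3,0.3,0.3,0.3,0.3,0.3],
  "linear": [
    [-0.298,0.414,0],
    [-0.298,0.414,0],
    [-0.298,0.414,0],
    [-0.298,0.414,0],
    [-0.298,0.414,0],
    [-0.298,0.414,0],
    [-0.298,0.414,0],
    [-0.298,0.414,0],
    [-0.298,0.414,0],
    [-0.75,0.602,0.11],
    [-0.75,0.602,0.11],
    [-0.75,0.602,0.11],
    [-0.75,0.602,0.11],
    [-0.75,0.602,0.11],
    [-0.75,0.602,0.11],
    [-0.75,0.602,0.11],
    [-0.75,0.602,0.11],
    [-0.75,0.602,0.11],
    [-0.75,0.602,0.11],
    [-0.75,0.602,0.11]
  ],
  "delta_rot": [
    [0,0,90],
    [0,0,90],
    [0,0,90],
    [0,0,90],
    [0,0,90],
    [0,0,90],
    [0,0,90],
    [0,0,90],
    [0,0,90],
    [0,0,147],
    [0,0,147],
    [0,0,147],
    [0,0,147],
    [0,0,147],
    [0,0,147],
    [0,0,147],
    [0,0,147],
    [0,0,147],
    [0,0,147],
    [0,0,147]
  ],
  "grip_force": 40
}}

```text
time: 2.6
eef_pos: [0.5593, -0.2336, 0.1215]
tcp_rot: [0.806, -0.592, -0.0, -0.0]
contact_force: [-0.4, 0.2, -0.5]
opening: 0.351
```

```bash
python3 go.py .559,-.236,.026,-72.5
```

```text
t 2.6 p [ 0.5593 -0.2336  0.1215] yawx -72.6 zdir [-0.  0. -1.] q [-32.  14. 105.   0.  61.  40.] open 0.351 F [-0.4  0.2 -0.5]
.559,-.236,.026,-72.5 lin [0.0023, 0.001, 0.0955] rot [-0.0, 0.0, -0.1]
```

Call:
{"fn": "step_arm", "kwargs": {
  "gripper": [0.3,0.3,0.3,0.3,1,1,1,1,1,1],
  "linear": [
    [0.002,0.001,0.04],
    [0.002,0.001,0.07],
    [0.002,0.001,0.096],
    [0.002,0.001,0.096],
    [0.002,0.001,0.096],
    [0.002,0.001,0.096],
    [0.002,0.001,0.096],
    [0.002,0.001,0.096],
    [0.002,0.001,0.096],
    [0.002,0.001,0.096]
  ],
  "delta_rot": [
    [0,0,0],
    [0,0,0],
    [0,0,0],
    [0,0,0],
    [0,0,0],
    [0,0,0],
    [0,0,0],
    [0,0,0],
    [0,0,0],
    [0,0,0]
  ]
}}

```text
time: 3.85
eef_pos: [0.5601, -0.2351, 0.0281]
tcp_rot: [0.806, -0.592, 0.0, -0.001]
contact_force: [-3.2, 5.3, 10.9]
opening: 0.113
```

Call:
{"fn": "step_arm", "kwargs": {
  "gripper": [1,1,1,1,1,1,1,1,1,1],
  "linear": [
    [-0.015,0,0],
    [-0.03,0,0],
    [-0.05,0,0],
    [-0.07,0,0],
    [-0.09,0,0],
    [-0.105,0,0],
    [-0.12,0,0],
    [-0.132,0,0],
    [-0.132,0,0],
    [-0.132,0,0]
  ],
  "delta_rot": [
    [0,0,0],
    [0,0,0],
    [0,0,0],
    [0,0,0],
    [0,0,0],
    [0,0,0],
    [0,0,0],
    [0,0,0],
    [0,0,0],
    [0,0,0]
  ]
}}

```text
time: 5.1
eef_pos: [0.521, -0.1104, 0.0281]
tcp_rot: [0.806, -0.592, 0.002, -0.0]
contact_force: [-2.9, -0.4, 10.6]
opening: 0.113
```

```bash
python3 go.py; python3 -c "
from h import *
c=cam('top');save(c,'top1.png');np.save('top1.npy',c,allow_pickle=True)"
```

```text
t 5.1 p [ 0.521  -0.1104  0.0281] yawx -72.5 zdir [ 0.003 -0.001 -1.   ] q [-23.  14. 117.  -0.  49.  50.] open 0.113 F [-2.9 -0.4 10.6]
```

View pics/top1.png

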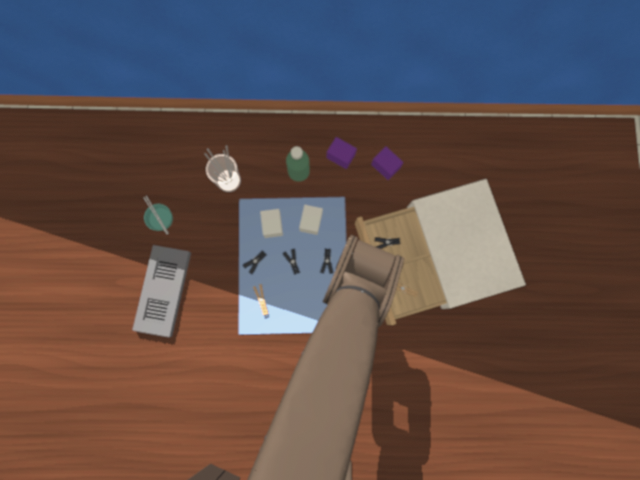

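The drawer is open by about 131 mm. The kept plastic peg, seen at (388,242), is in the far (left) compartment, and the kept wooden one at about (403,290) is in the near (right) one. Now the first peg.

```bash
python3 go.py .571,-.0354,.1,-92 .571,-.0354,.005,-92
```

```text
t 5.15 p [ 0.5211 -0.1105  0.0281] yawx -72.5 zdir [ 0.003 -0.001 -1.   ] q [-23.  14. 117.  -0.  49.  50.] open 0.11 F [-3.3  0.5 10.2]
.571,-.0354,.1,-92 lin [-0.0565, -0.0703, -0.0719] rot [-0.1, -0.1, 19.5]
.571,-.0354,.005,-92 lin [-0.0567, -0.0701, 0.0231] rot [-0.1, -0.1, 19.5]
```

Call:
{"fn": "step_arm", "kwargs": {
  "gripper": [0.3,0.3,0.3,0.3,0.3,0.1,0.1,0.1,0.1,0.1,0.1,0.1,0.1],
  "linear": [
    [0,0,0],
    [0,0,0],
    [0,0,-0.04],
    [0,0,-0.07],
    [0,0,-0.07],
    [-0.056,-0.07,-0.07],
    [-0.056,-0.07,-0.07],
    [-0.056,-0.07,-0.07],
    [-0.056,-0.07,-0.03],
    [-0.056,-0.07,-0.02],
    [-0.056,-0.07,-0.02],
    [-0.056,-0.07,-0.02],
    [-0.056,-0.07,-0.02]
  ],
  "delta_rot": [
    [0,0,0],
    [0,0,0],
    [0,0,0],
    [0,0,0],
    [0,0,0],
    [0,0,19.5],
    [0,0,19.5],
    [0,0,19.5],
    [0,0,19.5],
    [0,0,19.5],
    [0,0,19.5],
    [0,0,19.5],
    [0,0,19.5]
  ]
}}

```text
time: 6.78
eef_pos: [0.5707, -0.0373, 0.0467]
tcp_rot: [-0.693, 0.72, -0.001, 0.001]
contact_force: [0.8, 0.7, -0.7]
opening: 0.452
```

```bash
python3 go.py .571,-.0354,.005,-92 .571,-.0354,.1,-92
python3 - <<'E'
from h import *
t=np.load('top1.npy',allow_pickle=True).item()
print('kept p',onz(t,388,242,.028),'wood?',onz(t,403,290,.026))
for p in((413,210),(444,302),(358,221),(391,322)): print(p,onz(t,*p,.056))
E
```

```text
t 6.78 p [ 0.5707 -0.0373  0.0467] yawx -92.2 zdir [ 0.002 -0.001 -1.   ] q [-14.  16. 112.  -0.  52.  78.] open 0.452 F [ 0.8  0.7 -0.7]
.571,-.0354,.005,-92 lin [-0.0019, -0.0001, 0.0417] rot [-0.1, -0.0, -0.2]
.571,-.0354,.1,-92 lin [-0.0019, -0.0004, -0.0533] rot [-0.1, -0.0, -0.2]
kept p [ 0.60540001 -0.18626472  0.028     ] wood? [ 0.48727265 -0.22188273  0.026     ]
(413, 210) [ 0.68125375 -0.24426421  0.056     ]
(444, 302) [ 0.45847844 -0.31332301  0.056     ]
(358, 221) [ 0.65189646 -0.10924166  0.056     ]
(391, 322) [ 0.4101626  -0.18669512  0.056     ]
```

Call:
{"fn": "step_arm", "kwargs": {
  "gripper": [0.1,0.1,0.1,1,1,1,1,1,1,1],
  "linear": [
    [-0.002,0,0.03],
    [-0.002,0,0.0415],
    [-0.002,0,0.0415],
    [-0.002,0,0.0415],
    [-0.002,0,0.0415],
    [-0.002,0,0.0415],
    [-0.002,0,0.0415],
    [-0.002,0,0],
    [-0.002,0,-0.053],
    [-0.002,0,-0.053]
  ],
  "delta_rot": [
    [0,0,0],
    [0,0,0],
    [0,0,0],
    [0,0,0],
    [0,0,0],
    [0,0,0],
    [0,0,0],
    [0,0,0],
    [0,0,0],
    [0,0,0]
  ]
}}

```text
time: 8.02
eef_pos: [0.5732, -0.0356, 0.1034]
tcp_rot: [-0.694, 0.72, -0.004, 0.003]
contact_force: [0.7, -0.5, 0.0]
opening: 0.173
```

Call:
{"fn": "step_arm", "kwargs": {
  "gripper": [1,1,1,1,1,1,1,1,1,1,1,1,1],
  "linear": [
    [0.05,-0.01,0],
    [0.1,-0.02,0],
    [0.152,-0.024,0],
    [0.152,-0.024,0],
    [0.152,-0.024,0],
    [0.152,-0.024,0],
    [0.152,-0.024,0],
    [0.152,-0.024,0],
    [0.152,-0.024,0],
    [0.152,-0.024,0],
    [0.152,-0.024,0],
    [0.152,-0.024,0],
    [0.152,-0.024,0]
  ],
  "delta_rot": [
    [0,0,-109.5],
    [0,0,-109.5],
    [0,0,-109.5],
    [0,0,-109.5],
    [0,0,-109.5],
    [0,0,-109.5],
    [0,0,-109.5],
    [0,0,-109.5],
    [0,0,-109.5],
    [0,0,-109.5],
    [0,0,-109.5],
    [0,0,-109.5],
    [0,0,-109.5]
  ]
}}

```text
time: 9.65
eef_pos: [0.5879, -0.1876, 0.098]
tcp_rot: [0.989, 0.15, -0.0, -0.0]
contact_force: [0.2, -0.0, -1.3]
opening: 0.174
```

```bash
python3 go.py .5895,-.1884,.035,17.5; python3 -c "
from h import *
c=cam('scene');save(c,'s2.png')
f=c['frame'][130:330,180:450];cv2.imwrite('pics/s2c.png',cv2.resize(f,None,fx=2.5,fy=2.5)[...,::-1])"
```

```text
t 9.65 p [ 0.5879 -0.1876  0.098 ] yawx 17.2 zdir [-0.001  0.    -1.   ] q [-27.  17. 104.   0.  59. -44.] open 0.174 F [ 0.2 -0.  -1.3]
.5895,-.1884,.035,17.5 lin [0.0014, 0.0013, 0.063] rot [-0.0, 0.0, -0.3]
```

View pics/s2c.png

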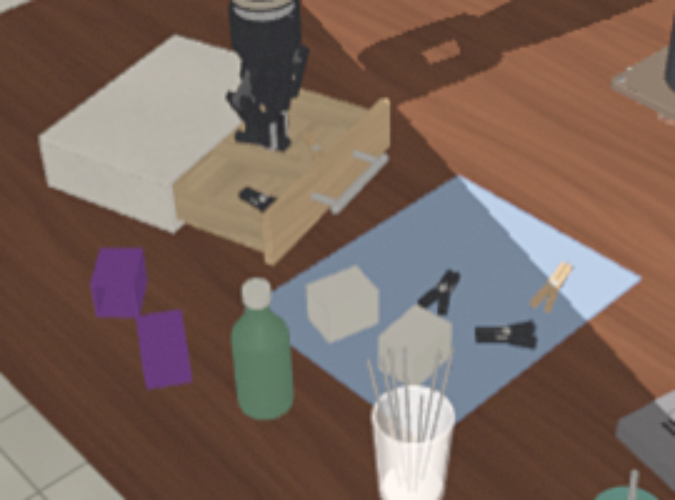

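Call:
{"fn": "step_arm", "kwargs": {
  "gripper": [1,1,1,0.35,0.35,0.35,0.35,0.35],
  "linear": [
    [0.001,0.001,0.04],
    [0.001,0.001,0.064],
    [0.001,0.001,0.064],
    [0.001,0.001,0.064],
    [0.001,0.001,0.064],
    [0.001,0.001,0.064],
    [0.001,0.001,0.01],
    [0.001,0.001,0]
  ],
  "delta_rot": [
    [0,0,0],
    [0,0,0],
    [0,0,0],
    [0,0,0],
    [0,0,0],
    [0,0,0],
    [0,0,0],
    [0,0,0]
  ]
}}

```text
time: 10.7
eef_pos: [0.592, -0.1896, 0.1033]
tcp_rot: [0.989, 0.151, 0.003, 0.002]
contact_force: [0.5, 0.7, 0.7]
opening: 0.324
```

Call:
{"fn": "step_arm", "kwargs": {
  "gripper": [0.35,0.1,0.1,0.1,0.1,0.1,0.1,0.1,0.1,0.1,0.1,0.1],
  "linear": [
    [0.007,-0.06,0],
    [0.014,-0.12,0],
    [0.022,-0.18,0],
    [0.0287,-0.237,0.02],
    [0.0287,-0.237,0.05],
    [0.0287,-0.237,0.05],
    [0.0287,-0.237,0.05],
    [0.0287,-0.237,0.05],
    [0.0287,-0.237,0.05],
    [0.0287,-0.237,0.05],
    [0.0287,-0.237,0.05],
    [0.0287,-0.237,0.05]
  ],
  "delta_rot": [
    [0,0,-93.5],
    [0,0,-93.5],
    [0,0,-93.5],
    [0,0,-93.5],
    [0,0,-93.5],
    [0,0,-93.5],
    [0,0,-93.5],
    [0,0,-93.5],
    [0,0,-93.5],
    [0,0,-93.5],
    [0,0,-93.5],
    [0,0,-93.5]
  ]
}}

```text
time: 12.2
eef_pos: [0.5461, 0.0465, 0.0483]
tcp_rot: [0.568, 0.823, -0.0, -0.0]
contact_force: [0.5, -0.1, -0.1]
opening: 0.452
```

```bash
python3 go.py .5457,.046,.005,111  .5457,.046,.1,111
python3 - <<'E'
from h import *
c=cam('scene');save(c,'s3.png')
f=c['frame'].astype(int);m=np.zeros((480,640),np.uint8)
m[195:305,200:440]=((f.max(2)<75)&(abs(f[...,0]-f[...,2])<20))[195:305,200:440]*255
for q in cv2.findContours(m,cv2.RETR_EXTERNAL,cv2.CHAIN_APPROX_NONE)[0]:
    if cv2.contourArea(q)>15: r=cv2.minAreaRect(q);print(np.round(r[0],1),np.round(r[1],1),onz(c,*r[0],.012))
E
```

```text
t 12.2 p [0.5461 0.0465 0.0483] yawx 110.8 zdir [-0. -0. -1.] q [  -6.   14.  115.   -0.   51. -116.] open 0.452 F [ 0.5 -0.1 -0.1]
.5457,.046,.005,111 lin [-0.0003, -0.0005, 0.0433] rot [-0.0, -0.0, -0.2]
.5457,.046,.1,111 lin [-0.0003, -0.0005, -0.0517] rot [-0.0, -0.0, -0.2]
[381.5 263.5] [ 9. 23.] [0.55892501 0.14511044 0.012     ]
[353.5 249.7] [10.6  9.4] [0.57391667 0.05752454 0.012     ]
[359.7 241. ] [5.  5.8] [0.53650696 0.04385836 0.012     ]
[283.6 207. ] [16.2 10.6] [ 0.59067169 -0.21816265  0.012     ]
[355.9 214.5] [41.  40.8] [ 0.46107154 -0.046134    0.012     ]
```

Call:
{"fn": "step_arm", "kwargs": {
  "gripper": [0.1,0.1,0.1,1,1,1,1,1,1,1],
  "linear": [
    [0,0,0.03],
    [0,0,0.043],
    [0,0,0.043],
    [0,0,0.043],
    [0,0,0.043],
    [0,0,0.043],
    [0,0,0.043],
    [0,0,0],
    [0,0,-0.052],
    [0,0,-0.052]
  ],
  "delta_rot": [
    [0,0,0],
    [0,0,0],
    [0,0,0],
    [0,0,0],
    [0,0,0],
    [0,0,0],
    [0,0,0],
    [0,0,0],
    [0,0,0],
    [0,0,0]
  ]
}}

```text
time: 13.5
eef_pos: [0.5497, 0.0462, 0.1054]
tcp_rot: [0.568, 0.823, 0.002, 0.004]
contact_force: [-0.1, 0.9, 0.2]
opening: 0.171
```

Call:
{"fn": "step_arm", "kwargs": {
  "gripper": [1,1,1,1,1,1,1,1,1,1,1,1],
  "linear": [
    [-0.06,0,0],
    [-0.12,0,0],
    [-0.18,0,0],
    [-0.237,-0.005,0],
    [-0.237,-0.005,0],
    [-0.237,-0.005,0],
    [-0.237,-0.005,0],
    [-0.237,-0.005,0],
    [-0.237,-0.005,0],
    [-0.237,-0.005,0],
    [-0.237,-0.005,0],
    [-0.237,-0.005,0]
  ],
  "delta_rot": [
    [0,0,93.5],
    [0,0,93.5],
    [0,0,93.5],
    [0,0,93.5],
    [0,0,93.5],
    [0,0,93.5],
    [0,0,93.5],
    [0,0,93.5],
    [0,0,93.5],
    [0,0,93.5],
    [0,0,93.5],
    [0,0,93.5]
  ]
}}

```text
time: 15.0
eef_pos: [0.6255, -0.1768, 0.1]
tcp_rot: [0.989, 0.151, -0.0, -0.0]
contact_force: [-0.4, 0.8, 0.5]
opening: 0.175
```

```bash
python3 go.py .626,-.177,.035,17.5
```

```text
t 15.0 p [ 0.6255 -0.1768  0.1   ] yawx 17.4 zdir [-0.  0. -1.] q [-25.  21.  99.  -0.  60. -42.] open 0.175 F [-0.4  0.8  0.5]
.626,-.177,.035,17.5 lin [0.0004, 0.0004, 0.065] rot [-0.0, 0.0, -0.1]
```

Call:
{"fn": "step_arm", "kwargs": {
  "gripper": [1,1,1,0.35,0.35,0.35,0.35,0.35],
  "linear": [
    [0,0,0.04],
    [0,0,0.065],
    [0,0,0.065],
    [0,0,0.065],
    [0,0,0.065],
    [0,0,0.065],
    [0,0,0.01],
    [0,0,0]
  ],
  "delta_rot": [
    [0,0,0],
    [0,0,0],
    [0,0,0],
    [0,0,0],
    [0,0,0],
    [0,0,0],
    [0,0,0],
    [0,0,0]
  ]
}}

```text
time: 16.0
eef_pos: [0.6285, -0.1781, 0.1055]
tcp_rot: [0.989, 0.151, 0.004, 0.002]
contact_force: [0.4, -0.2, -0.3]
opening: 0.324
```

Call:
{"fn": "step_arm", "kwargs": {
  "gripper": [0.35,0.1,0.1,0.1,0.1,0.1,0.1,0.1,0.1],
  "linear": [
    [0.007,-0.06,0],
    [0.014,-0.12,0],
    [0.021,-0.18,0],
    [0.028,-0.24,0],
    [0.032,-0.29,0.01],
    [0.035,-0.318,0.05],
    [0.035,-0.318,0.05],
    [0.035,-0.318,0.05],
    [0.035,-0.318,0.05]
  ],
  "delta_rot": [
    [0,0,-29.5],
    [0,0,-29.5],
    [0,0,-29.5],
    [0,0,-29.5],
    [0,0,-29.5],
    [0,0,-29.5],
    [0,0,-29.5],
    [0,0,-29.5],
    [0,0,-29.5]
  ]
}}

```text
time: 17.12
eef_pos: [0.5662, 0.136, 0.052]
tcp_rot: [0.918, 0.397, 0.001, 0.001]
contact_force: [0.1, 0.7, 0.1]
opening: 0.451
```

```bash
python3 go.py .564,.1367,.005,47 .564,.1367,.1,47
python3 - <<'E'
from h import *
c=cam('scene');save(c,'s4.png')
f=c['frame'].astype(int);m=np.zeros((480,640),np.uint8)
m[195:305,200:440]=((f.max(2)<75)&(abs(f[...,0]-f[...,2])<20))[195:305,200:440]*255
for q in cv2.findContours(m,cv2.RETR_EXTERNAL,cv2.CHAIN_APPROX_NONE)[0]:
    if cv2.contourArea(q)>15: r=cv2.minAreaRect(q);print(np.round(r[0],1),np.round(r[1],1),onz(c,*r[0],.012))
f=c['frame'][150:330,200:470];cv2.imwrite('pics/s4c.png',cv2.resize(f,None,fx=2.5,fy=2.5)[...,::-1])
E
```

```text
t 17.12 p [0.5662 0.136  0.052 ] yawx 46.7 zdir [ 0.003  0.    -1.   ] q [  4.  17. 110.  -0.  53. -43.] open 0.451 F [0.1 0.7 0.1]
.564,.1367,.005,47 lin [-0.0011, -0.0021, 0.047] rot [0.1, -0.1, -0.3]
.564,.1367,.1,47 lin [-0.0009, -0.0019, -0.048] rot [0.1, -0.1, -0.3]
[381.5 263.5] [ 9. 23.] [0.55892501 0.14511044 0.012     ]
[381.2 236.6] [38.5 15.7] [0.4804954  0.07145467 0.012     ]
[282.7 207.7] [17.7 13. ] [ 0.59495026 -0.21728078  0.012     ]
[392.9 206.6] [ 7.9 24. ] [0.35496754 0.00191322 0.012     ]
```

View pics/s4c.png

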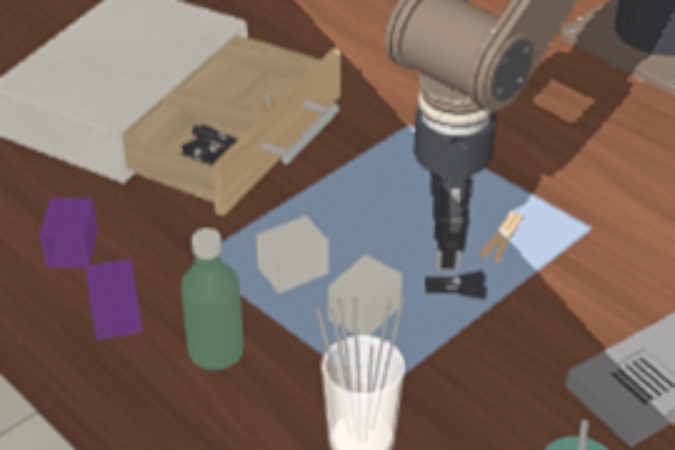

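The scene crop shows the plastic pegs together in the far compartment at about (208,145), with cups and bystanders unmoved. The gripper is above the third dark peg.

Call:
{"fn": "step_arm", "kwargs": {
  "gripper": [0.1,0.1,0.1,1,1,1,1,1,1,1],
  "linear": [
    [0,0,0.03],
    [0,0,0.045],
    [0,0,0.045],
    [0,0,0.045],
    [0,0,0.045],
    [0,0,0.045],
    [0,0,0.045],
    [0,0,0],
    [0,0,-0.05],
    [0,0,-0.05]
  ],
  "delta_rot": [
    [0,0,0],
    [0,0,0],
    [0,0,0],
    [0,0,0],
    [0,0,0],
    [0,0,0],
    [0,0,0],
    [0,0,0],
    [0,0,0],
    [0,0,0]
  ]
}}

```text
time: 18.42
eef_pos: [0.5678, 0.1375, 0.1054]
tcp_rot: [0.918, 0.397, 0.005, 0.002]
contact_force: [-0.6, -0.7, -0.1]
opening: 0.172
```

Call:
{"fn": "step_arm", "kwargs": {
  "gripper": [1,1,1,1,1,1,1,1,1],
  "linear": [
    [-0.037,0.046,0],
    [-0.074,0.092,0],
    [-0.111,0.138,0],
    [-0.148,0.184,0],
    [-0.185,0.23,0],
    [-0.2145,0.267,0],
    [-0.2145,0.267,0],
    [-0.2145,0.267,0],
    [-0.2145,0.267,0]
  ],
  "delta_rot": [
    [0,0,29.5],
    [0,0,29.5],
    [0,0,29.5],
    [0,0,29.5],
    [0,0,29.5],
    [0,0,29.5],
    [0,0,29.5],
    [0,0,29.5],
    [0,0,29.5]
  ]
}}

```text
time: 19.55
eef_pos: [0.6118, -0.2002, 0.0994]
tcp_rot: [0.988, 0.151, -0.001, -0.001]
contact_force: [0.4, 0.0, -0.0]
opening: 0.167
```

```bash
python3 go.py .6127,-.2021,.045,17.5
```

```text
t 19.55 p [ 0.6118 -0.2002  0.0994] yawx 17.4 zdir [-0.002  0.001 -1.   ] q [-27.  20. 100.   0.  60. -45.] open 0.167 F [ 0.4  0.  -0. ]
.6127,-.2021,.045,17.5 lin [0.0004, 0.0022, 0.0544] rot [-0.1, 0.1, -0.1]
```

Call:
{"fn": "step_arm", "kwargs": {
  "gripper": [1,1,1,0.35,0.35,0.35,0.35,0.35],
  "linear": [
    [0,0,0.03],
    [0,0,0.052],
    [0,0,0.052],
    [0,0,0.052],
    [0,0,0.052],
    [0,0,0.052],
    [0,0,0.01],
    [0,0,0]
  ],
  "delta_rot": [
    [0,0,0],
    [0,0,0],
    [0,0,0],
    [0,0,0],
    [0,0,0],
    [0,0,0],
    [0,0,0],
    [0,0,0]
  ]
}}

```text
time: 20.55
eef_pos: [0.6145, -0.2031, 0.1041]
tcp_rot: [0.989, 0.15, 0.003, 0.002]
contact_force: [0.3, -0.5, -0.2]
opening: 0.321
```

Call:
{"fn": "step_arm", "kwargs": {
  "gripper": [0.35,0.1,0.1,0.1,0.1,0.1,0.1,0.1,0.1,0.1,0.1,0.1],
  "linear": [
    [-0.01,-0.06,0],
    [-0.02,-0.12,0],
    [-0.03,-0.18,0],
    [-0.04,-0.24,0],
    [-0.05,-0.3,0],
    [-0.06,-0.358,0.02],
    [-0.06,-0.358,0.05],
    [-0.06,-0.358,0.05],
    [-0.06,-0.358,0.05],
    [-0.06,-0.358,0.05],
    [-0.06,-0.358,0.05],
    [-0.06,-0.358,0.05]
  ],
  "delta_rot": [
    [0,0,-90.5],
    [0,0,-90.5],
    [0,0,-90.5],
    [0,0,-90.5],
    [0,0,-90.5],
    [0,0,-90.5],
    [0,0,-90.5],
    [0,0,-90.5],
    [0,0,-90.5],
    [0,0,-90.5],
    [0,0,-90.5],
    [0,0,-90.5]
  ]
}}

```text
time: 22.05
eef_pos: [0.4486, 0.1219, 0.0504]
tcp_rot: [0.589, 0.808, 0.0, 0.0]
contact_force: [-0.2, -0.1, -0.3]
opening: 0.452
```

```bash
python3 go.py .4483,.1211,.005,108
python3 - <<'E'
from h import *
c=cam('scene');save(c,'s5.png')
f=c['frame'][150:320,220:490];cv2.imwrite('pics/s5c.png',cv2.resize(f,None,fx=2.8,fy=2.8)[...,::-1])
E
```

```text
t 22.05 p [0.4486 0.1219 0.0504] yawx 107.8 zdir [ 0.  0. -1.] q [   3.    4.  126.    0.   50. -105.] open 0.452 F [-0.2 -0.1 -0.3]
.4483,.1211,.005,108 lin [-0.0006, -0.0005, 0.0454] rot [0.0, 0.0, -0.2]
```

View pics/s5c.png

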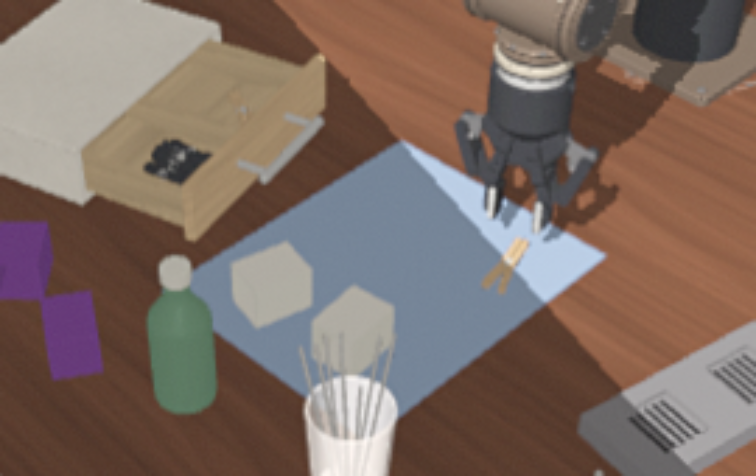

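The crop shows all dark pegs in the far compartment at (178,160). The fingers straddle the wooden peg's nose at (515,250), and everything else is in place.

Call:
{"fn": "step_arm", "kwargs": {
  "gripper": [0.1,0.1,0.1,1,1,1,1,1,1,1],
  "linear": [
    [0,0,0.03],
    [0,0,0.046],
    [0,0,0.046],
    [0,0,0.046],
    [0,0,0.046],
    [0,0,0.046],
    [0,0,0.046],
    [0,0,0],
    [0,0,-0.05],
    [0,0,-0.05]
  ],
  "delta_rot": [
    [0,0,0],
    [0,0,0],
    [0,0,0],
    [0,0,0],
    [0,0,0],
    [0,0,0],
    [0,0,0],
    [0,0,0],
    [0,0,0],
    [0,0,0]
  ]
}}

```text
time: 23.35
eef_pos: [0.4518, 0.1222, 0.1047]
tcp_rot: [0.589, 0.808, 0.003, 0.004]
contact_force: [-0.6, -0.1, 0.1]
opening: 0.135
```

Call:
{"fn": "step_arm", "kwargs": {
  "gripper": [1,1,1,1,1,1,1,1,1,1,1,1],
  "linear": [
    [-0.056,-0.013,0],
    [-0.112,-0.026,0],
    [-0.168,-0.039,0],
    [-0.224,-0.052,0],
    [-0.28,-0.065,0],
    [-0.337,-0.078,0],
    [-0.337,-0.078,0],
    [-0.337,-0.078,0],
    [-0.337,-0.078,0],
    [-0.337,-0.078,0],
    [-0.337,-0.078,0],
    [-0.337,-0.078,0]
  ],
  "delta_rot": [
    [0,0,90.5],
    [0,0,90.5],
    [0,0,90.5],
    [0,0,90.5],
    [0,0,90.5],
    [0,0,90.5],
    [0,0,90.5],
    [0,0,90.5],
    [0,0,90.5],
    [0,0,90.5],
    [0,0,90.5],
    [0,0,90.5]
  ]
}}

```text
time: 24.85
eef_pos: [0.4772, -0.2225, 0.1]
tcp_rot: [0.989, 0.151, -0.0, -0.0]
contact_force: [-0.3, 0.0, 0.2]
opening: 0.133
```

```bash
python3 go.py .478,-.2235,.04,17.5
```

```text
t 24.85 p [ 0.4772 -0.2225  0.1   ] yawx 17.4 zdir [-0.  0. -1.] q [-36.   6. 117.  -0.  57. -53.] open 0.133 F [-0.3  0.   0.2]
.478,-.2235,.04,17.5 lin [0.0005, 0.0012, 0.06] rot [-0.0, 0.0, -0.1]
```

Call:
{"fn": "step_arm", "kwargs": {
  "gripper": [1,1,1,0.35,0.35,0.35,0.35,0.35,0.35],
  "linear": [
    [0,0,0.03],
    [0,0,0.06],
    [0,0,0.06],
    [0,0,0.06],
    [0,0,0.06],
    [0,0,0.06],
    [0,0,0.01],
    [0,0,-0.05],
    [0,0,-0.05]
  ],
  "delta_rot": [
    [0,0,0],
    [0,0,0],
    [0,0,0],
    [0,0,0],
    [0,0,0],
    [0,0,0],
    [0,0,0],
    [0,0,0],
    [0,0,0]
  ]
}}

```text
time: 25.98
eef_pos: [0.4809, -0.2252, 0.1574]
tcp_rot: [0.989, 0.151, 0.005, 0.005]
contact_force: [0.6, -0.2, -0.5]
opening: 0.323
```

```bash
python3 go.py .50,.08,.15,-60,20 .598,.0964,.0724,-82,45
```

```text
t 25.98 p [ 0.4809 -0.2252  0.1574] yawx 17.3 zdir [ 0.011 -0.008 -1.   ] q [-36.   2. 115.  -0.  62. -53.] open 0.323 F [ 0.6 -0.2 -0.5]
.50,.08,.15,-60,20 lin [0.1091, -0.2857, 0.0051] rot [17.1, 12.7, 76.6]
.598,.0964,.0724,-82,45 lin [0.2068, -0.2731, 0.0837] rot [33.0, 37.9, 94.0]
```

Call:
{"fn": "step_arm", "kwargs": {
  "gripper": [-0.6,-0.6,-0.6,-0.6,-0.6,-0.6,-0.6,-0.6,-0.6,-0.6,-0.6,-0.6,-0.6,-0.6,-0.6,-0.6],
  "linear": [
    [0.02,-0.057,0],
    [0.04,-0.114,0],
    [0.06,-0.171,0],
    [0.08,-0.228,0],
    [0.109,-0.286,0],
    [0.109,-0.286,0],
    [0.109,-0.286,0],
    [0.109,-0.286,0],
    [0.15,-0.28,0.03],
    [0.207,-0.273,0.03],
    [0.207,-0.273,0.05],
    [0.207,-0.273,0.08],
    [0.207,-0.273,0.08],
    [0.207,-0.273,0.08],
    [0.207,-0.273,0.08],
    [0.207,-0.273,0.08]
  ],
  "delta_rot": [
    [17,13,77],
    [17,13,77],
    [17,13,77],
    [17,13,77],
    [17,13,77],
    [17,13,77],
    [17,13,77],
    [17,13,77],
    [33,38,94],
    [33,38,94],
    [33,38,94],
    [33,38,94],
    [33,38,94],
    [33,38,94],
    [33,38,94],
    [33,38,94]
  ]
}}

```text
time: 27.98
eef_pos: [0.5914, 0.0826, 0.0679]
tcp_rot: [0.7, -0.601, 0.235, -0.305]
contact_force: [0.8, -0.7, 0.8]
opening: 0.801
```

```bash
python3 go.py .654,.1043,.0158,-82,45
python3 - <<'E'
from h import *
c=cam('top');save(c,'top6.png');np.save('top6.npy',c,allow_pickle=True)
A=np.zeros((560,800,3),np.uint8)
a=cv2.resize(c['frame'][200:330,350:450],None,fx=4,fy=4,interpolation=2);A[:520,:400]=a
a=cv2.resize(c['frame'][190:290,235:335],None,fx=4,fy=4,interpolation=2);A[:400,400:]=a
cv2.imwrite('pics/m6.png',A[...,::-1])
E
```

```text
t 27.98 p [0.5914 0.0826 0.0679] yawx -80.4 zdir [ 0.696  0.144 -0.704] q [ -8.   5. 133.  96.  14. -17.] open 0.801 F [ 0.8 -0.7  0.8]
.654,.1043,.0158,-82,45 lin [-0.009, -0.0088, 0.0833] rot [-0.2, 2.6, -0.4]
```

View pics/m6.png

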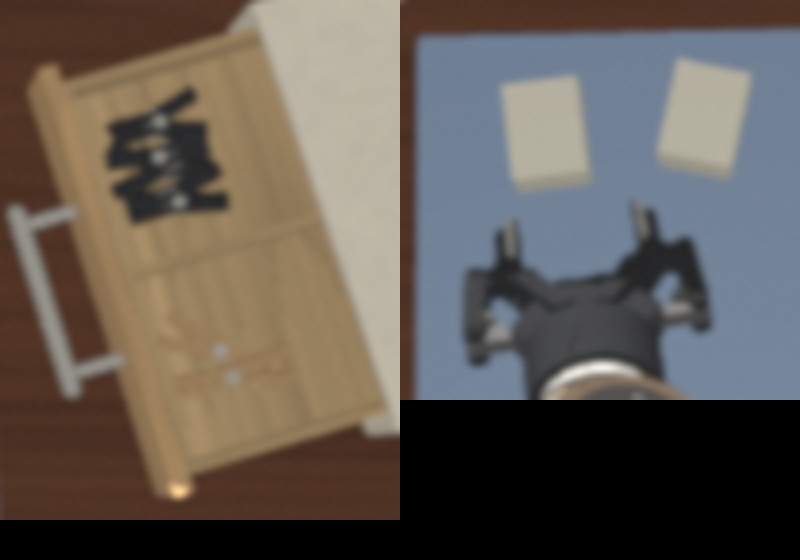

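The drawer crop shows four dark pegs in the far compartment at about (165,160) and two wooden pegs in the near one at about (220,365), so the pegs are done. Joint 5 is at its limit at this 45° tilt, so I'll work out the wrist geometry and choose a feasible tilt.

```bash
cat > kin.py <<'E'
from go import *
from scipy.optimize import least_squares
Y=lambda a:Ro.from_euler('y',a);Z=lambda a:Ro.from_euler('z',a)
D=np.radians
def rot(q): return Z(q[0])*Y(q[1]+q[2])*Z(q[3])*Y(q[4])*Z(q[5]+np.pi)
def fk(q,g):
    lat,h,L1,a,L2,L=g
    p=np.array([0,lat,h])+Y(q[1]).apply([0,0,L1])+Y(q[1]+q[2]).apply([a,0,L2])
    return Z(q[0]).apply(p)+rot(q).apply([0,0,L])
data=[([1.147,.2872,1.5782,0,1.2786,-.15],[.1822,.64925,.2299])]+[(D(q),p) for q,p in (
([-32,14,105,0,61,40],[.5593,-.2336,.1215]),([-23,14,117,0,49,50],[.521,-.1104,.0281]),([-14,16,112,0,52,78],[.5707,-.0373,.0467]),([-27,17,104,0,59,-44],[.5879,-.1876,.098]),([-6,14,115,0,51,-116],[.5461,.0465,.0483]),([-25,21,99,0,60,-42],[.6255,-.1768,.1]),([3,4,126,0,50,-105],[.4486,.1219,.0504]),([-36,6,117,0,57,-53],[.4772,-.2225,.1]),([-8,5,133,96,14,-17],[.5914,.0826,.0679]))]
r=least_squares(lambda g:np.concatenate([(fk(q,g)-p) for q,p in data]+[0.01*(np.array(g)-[.1,.3,.4,0,.4,.25])]),[.1,.3,.4,0,.4,.25]); g=r.x
lo=np.array([-2.77,-.9,.21,-1.53,.24,-2.84]);hi=np.array([2.77,2.22,2.48,4.67,2.81,2.84])
def ik(p,R,q0):
    s=least_squares(lambda q:np.r_[(fk(q,g)-p)*5,(rot(q).inv()*R).as_rotvec()],np.clip(q0,lo+.01,hi-.01),bounds=(lo,hi)); return s.x,s.cost
E
python3 - <<'E'
from kin import *
np.set_printoptions(precision=3,suppress=True)
print(g,r.cost, [np.round(np.linalg.norm(fk(q,g)-p),3) for q,p in data])
s=ctrl.get_state();print(np.degrees((rot(s['qpos']).inv()*Ro.from_quat(s['tcp_rot'])).as_rotvec()))
for al in(20,25,30):
  for ps,pf in((98,170.7),(-82,-9.3)):
    sg=-1 if ps>0 else 1
    th=D(8);d=np.array([np.sin(D(al))*np.cos(th),np.sin(D(al))*np.sin(th),-np.cos(D(al))])
    G=np.array([.6488-.014*np.cos(th),.1036-.014*np.sin(th),.029]);T=G+.0187*d
    best=[min((ik(T,Rt(ps,sg*al),D(np.array(q0))) for q0 in([0,10,120,0,30,-90 if ps>0 else 90],)),key=lambda x:x[1])]
    print(al,'pick',ps,T,np.degrees(best[0][0]).round(0),best[0][1])
    for rec in((.530,.3605),(.432,.3765)):
      for az in (0,90,-90,180):
        yf=pf+az; Rf=Rt(yf,-sg*(90-al)); v=Rt(ps,sg*al).inv().apply(np.array([.6488+.03*np.cos(th),.1036+.03*np.sin(th),.025])-T)
        Tf=np.array([*rec,.0175])-Rf.apply(v)
        c=[ik(Tf,Rf,D(np.array(q0))) for q0 in([30,40,90,0,120,-90 if ps>0 else 90],[30,40,90,60,100,-90 if ps>0 else 90],[30,40,90,-60,100,-90 if ps>0 else 90],[30,40,90,150,60,0],[30,40,90,90,100,120],[30,40,90,90,100,-120])]
        b=min(c,key=lambda x:x[1]); print('   place',rec,yf,Tf,'d az',np.degrees(np.arctan2(*Rf.as_matrix()[1::-1,2])).round(),np.degrees(b[0]).round(0),round(b[1],5))
E
```

```text
[0.101 0.251 0.442 0.025 0.575 0.255] 5.647869534607117e-05 [np.float64(0.001), np.float64(0.004), np.float64(0.002), np.float64(0.003), np.float64(0.003), np.float64(0.005), np.float64(0.004), np.float64(0.004), np.float64(0.003), np.float64(0.002)]
[ 0. -0.  0.]
20 pick 98 [0.641 0.103 0.011] [  -1.   20.  113.    7.   27. -105.] 2.8776667450050756e-29
   place (0.53, 0.3605) 170.7 [0.528 0.347 0.055] d az -99.0 [  39.   55.   72.  -42.  111. -125.] 0.0
   place (0.53, 0.3605) 260.7 [0.543 0.358 0.055] d az -9.0 [  41.   28.  120.  245.   52. -121.] 0.0
   place (0.53, 0.3605) 80.69999999999999 [0.517 0.363 0.055] d az 171.0 [ 16.  55.  71.  28. 119. -67.] 0.0
   place (0.53, 0.3605) 350.7 [0.532 0.374 0.055] d az 81.0 [  4.  29. 119.  90.  66. -55.] 0.0
   place (0.432, 0.3765) 170.7 [0.43  0.363 0.055] d az -99.0 [  44.   50.   81.  -36.  110. -119.] 0.0
   place (0.432, 0.3765) 260.7 [0.445 0.374 0.055] d az -9.0 [  51.   25.  125.  254.   58. -121.] 0.0
   place (0.432, 0.3765) 80.69999999999999 [0.419 0.379 0.055] d az 171.0 [ 20.  47.  85.  29. 112. -68.] 0.0
   place (0.432,
[... 3786 characters left out ...]
 75. -37. 103.  55.] 0.0
   place (0.53, 0.3605) 80.7 [0.542 0.359 0.052] d az -9.0 [ 39.  24. 120. 256.  42.  48.] 0.0
   place (0.53, 0.3605) -99.3 [0.518 0.362 0.052] d az 171.0 [ 17.  51.  74.  24. 110. 113.] 0.0
   place (0.53, 0.3605) 170.7 [0.532 0.373 0.052] d az 81.0 [  6.  24. 118.  82.  57. 134.] 0.0
   place (0.432, 0.3765) -9.3 [0.43  0.364 0.052] d az -99.0 [ 44.  45.  85. -32. 102.  62.] 0.0
   place (0.432, 0.3765) 80.7 [0.444 0.375 0.052] d az -9.0 [ 49.  20. 125. 263.  48.  49.] 0.0
   place (0.432, 0.3765) -99.3 [0.42  0.378 0.052] d az 171.0 [ 20.  43.  88.  26. 104. 113.] 0.0
   place (0.432, 0.3765) 170.7 [0.434 0.389 0.052] d az 81.0 [ 10.  17. 130.  87.  55. 129.] 0.0
```

```bash
python3 go.py .56,.09,.16,-82,5
```

```text
t 28.02 p [0.5919 0.0826 0.0685] yawx -80.4 zdir [ 0.696  0.144 -0.703] q [ -8.   5. 133.  96.  14. -17.] open 0.8 F [0.8 0.3 0.7]
.56,.09,.16,-82,5 lin [-0.016, -0.0434, -0.0855] rot [-40.3, 2.7, 0.5]
```

Call:
{"fn": "step_arm", "kwargs": {
  "gripper": [-0.5,-0.5,-0.5,-0.5,-0.5,-0.5,-0.5,-0.5,-0.5,-0.5,-0.5,-0.5,-0.5,-0.5],
  "linear": [
    [-0.005,-0.015,-0.03],
    [-0.01,-0.03,-0.06],
    [-0.016,-0.043,-0.085],
    [-0.016,-0.043,-0.085],
    [-0.016,-0.043,-0.085],
    [-0.016,-0.043,-0.085],
    [-0.016,-0.043,-0.085],
    [-0.016,-0.043,-0.085],
    [-0.016,-0.043,-0.085],
    [-0.016,-0.043,-0.085],
    [-0.016,-0.043,-0.085],
    [-0.016,-0.043,-0.085],
    [-0.016,-0.043,-0.085],
    [-0.016,-0.043,-0.085]
  ],
  "delta_rot": [
    [-10,1,0],
    [-20,1,0],
    [-30,2,0],
    [-40,3,0],
    [-40,3,0],
    [-40,3,0],
    [-40,3,0],
    [-40,3,0],
    [-40,3,0],
    [-40,3,0],
    [-40,3,0],
    [-40,3,0],
    [-40,3,0],
    [-40,3,0]
  ]
}}

```text
time: 29.78
eef_pos: [0.5595, 0.0899, 0.1585]
tcp_rot: [0.756, -0.653, 0.033, -0.032]
contact_force: [-0.7, -0.3, 0.3]
opening: 0.748
```

```bash
python3 go.py .609,.0985,.0845,-82,25 .643,.1032,.012,-82,25
python3 - <<'E'
from kin import *
for p in((.609,.0985,.0845),(.643,.1032,.012)):
    q,c=ik(np.array(p),Rt(-82,25),D(np.array([0,10,120,5,30,80])));print(np.degrees(q).round(),c)
E
```

```text
t 29.77 p [0.5595 0.0899 0.1585] yawx -81.7 zdir [ 0.091  0.005 -0.996] q [ -1.   4. 112.   0.  58.  80.] open 0.748 F [-0.7 -0.3  0.3]
.609,.0985,.0845,-82,25 lin [-0.002, -0.0433, 0.0783] rot [19.8, -0.4, 0.4]
.643,.1032,.012,-82,25 lin [-0.0024, -0.0709, 0.1536] rot [19.8, -0.4, 0.4]
[ -2.   8. 120.   9.  28.  73.] 8.360446468707376e-20
[ -1.  19. 116.  11.  21.  71.] 1.6646875479190553e-21
```

Call:
{"fn": "step_arm", "kwargs": {
  "gripper": [-0.5,-0.5,-0.5,-0.5,-0.5,-0.5,-0.5,-0.5,-0.5,-0.5,1,1,1,1,1,1],
  "linear": [
    [-0.001,-0.02,0.04],
    [-0.002,-0.043,0.078],
    [-0.002,-0.043,0.078],
    [-0.002,-0.043,0.078],
    [-0.002,-0.048,0.095],
    [-0.002,-0.055,0.115],
    [-0.002,-0.063,0.135],
    [-0.002,-0.071,0.153],
    [-0.002,-0.071,0.153],
    [-0.002,-0.071,0.153],
    [-0.002,-0.071,0.153],
    [-0.002,-0.071,0.153],
    [-0.002,-0.071,0.153],
    [-0.002,-0.071,0.153],
    [-0.002,-0.071,0.153],
    [-0.002,-0.071,0.153]
  ],
  "delta_rot": [
    [10,0,0],
    [20,0,0],
    [20,0,0],
    [20,0,0],
    [20,0,0],
    [20,0,0],
    [20,0,0],
    [20,0,0],
    [20,0,0],
    [20,0,0],
    [20,0,0],
    [20,0,0],
    [20,0,0],
    [20,0,0],
    [20,0,0],
    [20,0,0]
  ]
}}

```text
time: 31.78
eef_pos: [0.644, 0.1029, 0.0144]
tcp_rot: [0.739, -0.637, 0.147, -0.163]
contact_force: [-3.4, -1.1, 6.0]
opening: 0.53
```

```bash
python3 go.py .643,.1032,.152,-82,25 .56,.25,.25,-45,-20 .53,.36,.25,-9.3,-65
```

```text
t 31.77 p [0.644  0.1029 0.0144] yawx -81.7 zdir [ 0.425  0.054 -0.904] q [ -1.  19. 116.  10.  20.  71.] open 0.53 F [-3.4 -1.1  6. ]
.643,.1032,.152,-82,25 lin [0.0008, -0.058, -0.1247] rot [-0.4, -0.3, 0.5]
.56,.25,.25,-45,-20 lin [-0.1555, -0.0455, -0.2406] rot [-43.6, -2.3, -37.6]
.53,.36,.25,-9.3,-65 lin [-0.2687, -0.0335, -0.2475] rot [-76.7, 26.5, -74.9]
```

Run:
```python
from h import *
s=ctrl.get_state();np.savez('grasp1.npz',p=s['eef_pos'],R=s['tcp_rot'])
```

Call:
{"fn": "step_arm", "kwargs": {
  "gripper": [1,1,1,1,1,1,1,1,1,1,1,1,1,1,1,1,1,1,1,1],
  "linear": [
    [0,-0.012,-0.027],
    [0,-0.035,-0.075],
    [0,-0.058,-0.125],
    [0,-0.058,-0.125],
    [-0.05,-0.055,-0.16],
    [-0.1,-0.05,-0.2],
    [-0.155,-0.045,-0.24],
    [-0.155,-0.045,-0.24],
    [-0.155,-0.045,-0.24],
    [-0.155,-0.045,-0.24],
    [-0.155,-0.045,-0.24],
    [-0.21,-0.04,-0.245],
    [-0.269,-0.034,-0.248],
    [-0.269,-0.034,-0.248],
    [-0.269,-0.034,-0.248],
    [-0.269,-0.034,-0.248],
    [-0.269,-0.034,-0.248],
    [-0.269,-0.034,-0.248],
    [-0.269,-0.034,-0.248],
    [-0.269,-0.034,-0.248]
  ],
  "delta_rot": [
    [0,0,0],
    [0,0,0],
    [0,0,0],
    [0,0,0],
    [-44,-2,-38],
    [-44,-2,-38],
    [-44,-2,-38],
    [-44,-2,-38],
    [-44,-2,-38],
    [-44,-2,-38],
    [-44,-2,-38],
    [-76.7,26.5,-75],
    [-76.7,26.5,-75],
    [-76.7,26.5,-75],
    [-76.7,26.5,-75],
    [-76.7,26.5,-75],
    [-76.7,26.5,-75],
    [-76.7,26.5,-75],
    [-76.7,26.5,-75],
    [-76.7,26.5,-75]
  ]
}}

```text
time: 34.28
eef_pos: [0.5306, 0.3598, 0.2506]
tcp_rot: [0.841, -0.068, -0.044, 0.535]
contact_force: [0.6, 0.3, -0.5]
opening: 0.529
```

Run:
```python
from kin import *
z=np.load('grasp1.npz');R=Ro.from_quat(z['R']);th=D(8)
m=np.array([.6488+.03*np.cos(th),.1036+.03*np.sin(th),.025])
v=R.inv().apply(m-z['p']); Rf=Rt(-9.3,-65)
print('v',v,'axis final',Rf.apply(R.inv().apply([np.cos(th),np.sin(th),0])))
for zz in(.06,.018):
    T=np.array([.530,.3605,zz])-Rf.apply(v);print('TCP',T.round(4))
    plan([','.join(f'{k:.4f}' for k in T)+',-9.3,-65'])
c=cam('scene');save(c,'s7.png')
f=c['frame'][100:360,330:640];cv2.imwrite('pics/s7c.png',cv2.resize(f,None,fx=2,fy=2)[...,::-1])
```

```text
v [ 0.00027545 -0.03597189  0.00537502] axis final [ 0.00414307 -0.00707978 -0.99996636]
TCP [0.5281 0.3503 0.0949]
t 34.27 p [0.5306 0.3598 0.2506] yawx -9.3 zdir [-0.146 -0.894 -0.424] q [ 39.  39.  72. -44. 118.  45.] open 0.529 F [ 0.6  0.3 -0.5]
0.5281,0.3503,0.0949,-9.3,-65 lin [-0.0008, -0.1368, 0.0748] rot [-0.1, 0.0, 0.1]
TCP [0.5281 0.3503 0.0529]
t 34.27 p [0.5306 0.3598 0.2506] yawx -9.3 zdir [-0.146 -0.894 -0.424] q [ 39.  39.  72. -44. 118.  45.] open 0.529 F [ 0.6  0.3 -0.5]
0.5281,0.3503,0.0529,-9.3,-65 lin [-0.0007, -0.1749, 0.0927] rot [-0.1, 0.0, 0.1]
```

View pics/s7c.png

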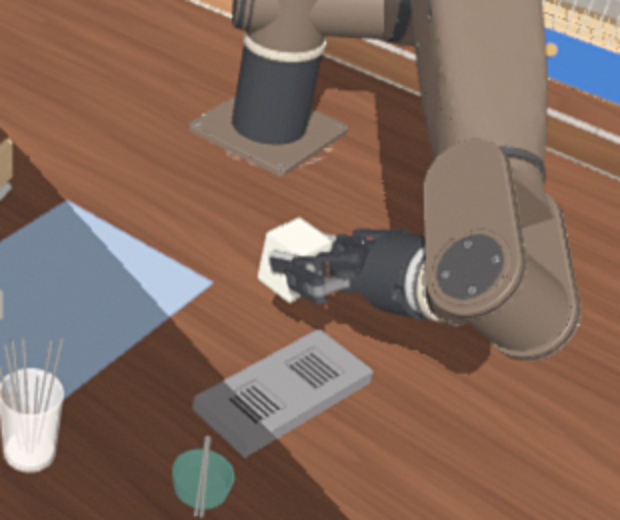

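The crop shows the cup held mouth-down above the rack, with recesses at (313,368) and (255,402). I'll rectify the rack plane from both cameras to refine the recess centres.

Run:
```python
from h import *
t=np.load('top0.npy',allow_pickle=True).item(); s=np.load('scene0.npy',allow_pickle=True).item()
c0=np.array([.481,.3685]);a=np.radians(-9.3);ex=np.array([np.cos(a),np.sin(a)]);ey=np.array([-np.sin(a),np.cos(a)])
out=[]
for c in(t,s):
    k=.0006; nx,ny=400,230
    X=np.array([[proj(c,[*(c0+((i-nx/2)*k)*ex+((ny/2-j)*k)*ey),.022]) for i in range(nx)] for j in range(ny)],np.float32)
    im=cv2.remap(c['frame'],X[...,0],X[...,1],cv2.INTER_CUBIC)
    for sg in(-1,1):
        cx=nx/2+sg*.05/k;h=.027/k
        cv2.rectangle(im,(int(cx-h),int(ny/2-h)),(int(cx+h),int(ny/2+h)),(255,0,0),1)
    cv2.rectangle(im,(int(nx/2-.105/k),int(ny/2-.045/k)),(int(nx/2+.105/k),int(ny/2+.045/k)),(0,255,0),1)
    out.append(im)
cv2.imwrite('pics/rect.png',cv2.resize(np.vstack(out),None,fx=1.3,fy=1.3)[...,::-1])
```

```text
(no output)
```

View pics/rect.png

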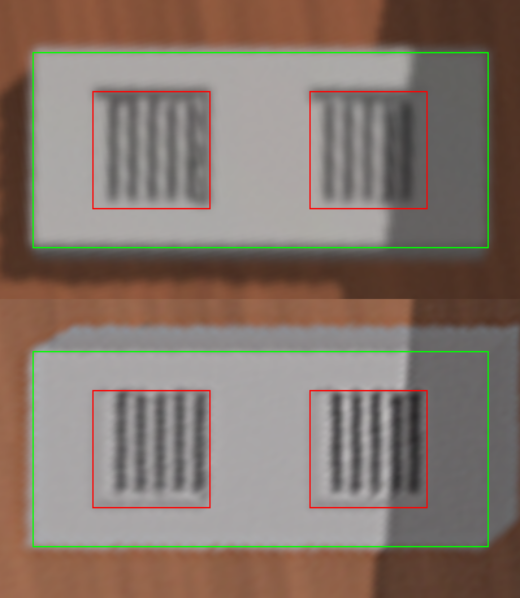

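The rectified views show the predicted recess squares matching both cameras to about 1–2 mm. Lowering the cup.

Call:
{"fn": "step_arm", "kwargs": {
  "gripper": [1,1,1,1,1,1,1,1,1,1,1,1],
  "linear": [
    [-0.001,-0.05,0.03],
    [-0.001,-0.1,0.055],
    [-0.001,-0.137,0.075],
    [-0.001,-0.137,0.075],
    [-0.001,-0.137,0.075],
    [-0.001,-0.145,0.079],
    [-0.001,-0.155,0.0835],
    [-0.001,-0.163,0.087],
    [-0.001,-0.169,0.09],
    [-0.001,-0.174,0.0925],
    [-0.001,-0.174,0.0925],
    [-0.001,-0.174,0.0925]
  ],
  "delta_rot": [
    [0,0,0],
    [0,0,0],
    [0,0,0],
    [0,0,0],
    [0,0,0],
    [0,0,0],
    [0,0,0],
    [0,0,0],
    [0,0,0],
    [0,0,0],
    [0,0,0],
    [0,0,0]
  ]
}}

```text
time: 35.83
eef_pos: [0.5267, 0.3503, 0.0524]
tcp_rot: [0.841, -0.067, -0.044, 0.536]
contact_force: [0.1, -0.4, -0.8]
opening: 0.536
```

```bash
python3 go.py 0.5281,0.3503,0.0519,-9.3,-65
```

```text
t 35.83 p [0.5267 0.3503 0.0524] yawx -9.2 zdir [-0.146 -0.895 -0.422] q [ 38.  52.  74. -40. 107.  55.] open 0.536 F [ 0.1 -0.4 -0.8]
0.5281,0.3503,0.0519,-9.3,-65 lin [0.0014, -0.0006, 0.0] rot [0.0, -0.0, 0.2]
```

Call:
{"fn": "step_arm", "kwargs": {
  "gripper": [1,1,1,0.2,-0.2,-0.4,-0.4,-0.4,-0.4,-0.4,-0.4,-0.4,-0.4],
  "linear": [
    [0.0015,-0.001,0],
    [0.0015,-0.0015,0.0005],
    [0.0015,-0.0015,0.0005],
    [0.0015,-0.0015,0.0005],
    [0.0015,-0.0015,0.0005],
    [0.0015,-0.0015,0.0005],
    [0.0015,-0.0015,0.0005],
    [0.0015,-0.0015,0.0005],
    [0.0015,-0.0015,-0.03],
    [0.0015,-0.0015,-0.06],
    [0.0015,-0.0015,-0.1],
    [0.0015,0.1,-0.13],
    [0.0015,0.1,-0.13]
  ],
  "delta_rot": [
    [0,0,0],
    [0,0,0],
    [0,0,0],
    [0,0,0],
    [0,0,0],
    [0,0,0],
    [0,0,0],
    [0,0,0],
    [0,0,0],
    [0,0,0],
    [0,0,0],
    [0,0,0],
    [0,0,0]
  ]
}}

```text
time: 37.45
eef_pos: [0.5406, 0.4251, 0.1989]
tcp_rot: [0.84, -0.067, -0.044, 0.536]
contact_force: [-0.1, 0.3, 0.5]
opening: 0.699
```

```bash
python3 go.py .55,.25,.25,-50,-10 .60,.01,.16,-100,5 .60,.01,.25,-100,5
python3 - <<'E'
from h import *
c=cam('scene');save(c,'s8.png')
f=c['frame'][180:360,330:570];a=cv2.resize(f,None,fx=2,fy=2)
d=cam('top');np.save('top8.npy',d,allow_pickle=True)
b=cv2.resize(d['frame'][230:350,120:240],None,fx=2.5,fy=2.5)
A=np.zeros((360,790,3),np.uint8);A[:,:480]=a;A[:300,485:785]=b
cv2.imwrite('pics/s8c.png',A[...,::-1])
E
```

```text
t 37.45 p [0.5406 0.4251 0.1989] yawx -9.1 zdir [-0.145 -0.895 -0.421] q [ 42.  49.  62. -42. 120.  47.] open 0.699 F [-0.1  0.3  0.5]
.55,.25,.25,-50,-10 lin [0.0369, 0.1186, 0.1339] rot [52.7, -25.7, 33.7]
.60,.01,.16,-100,5 lin [0.1247, 0.1337, 0.3794] rot [54.2, -47.8, 82.9]
.60,.01,.25,-100,5 lin [0.1245, 0.2153, 0.3415] rot [54.2, -47.8, 82.9]
```

View pics/s8c.png

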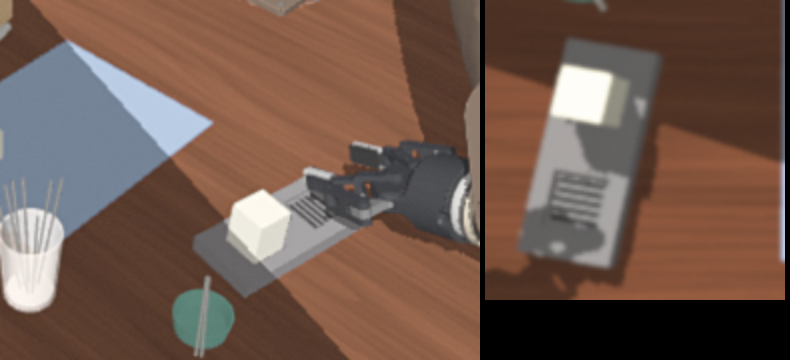

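The cup stands upright and flat in the far recess at about (260,225) in the crop. Next is the second cup.

Call:
{"fn": "step_arm", "kwargs": {
  "gripper": [-0.5,-0.5,-0.5,-0.5,-0.5,-0.5,-0.5,-0.5,-0.5,-0.5,-0.5,-0.5,-0.5,-0.5,-0.5,-0.5,-0.5,-0.5,-0.5,-0.5],
  "linear": [
    [0,0.06,0],
    [0.01,0.11,0.02],
    [0.02,0.118,0.07],
    [0.037,0.119,0.134],
    [0.037,0.119,0.134],
    [0.037,0.119,0.134],
    [0.037,0.119,0.134],
    [0.037,0.119,0.134],
    [0.06,0.15,0.19],
    [0.08,0.17,0.24],
    [0.1,0.19,0.29],
    [0.125,0.215,0.341],
    [0.125,0.215,0.341],
    [0.125,0.215,0.341],
    [0.125,0.17,0.36],
    [0.125,0.134,0.379],
    [0.125,0.134,0.379],
    [0.125,0.134,0.379],
    [0.125,0.134,0.379],
    [0.125,0.134,0.379]
  ],
  "delta_rot": [
    [0,0,0],
    [52.7,-25.7,33.7],
    [52.7,-25.7,33.7],
    [52.7,-25.7,33.7],
    [52.7,-25.7,33.7],
    [52.7,-25.7,33.7],
    [52.7,-25.7,33.7],
    [52.7,-25.7,33.7],
    [54.2,-47.8,82.9],
    [54.2,-47.8,82.9],
    [54.2,-47.8,82.9],
    [54.2,-47.8,82.9],
    [54.2,-47.8,82.9],
    [54.2,-47.8,82.9],
    [54.2,-47.8,82.9],
    [54.2,-47.8,82.9],
    [54.2,-47.8,82.9],
    [54.2,-47.8,82.9],
    [54.2,-47.8,82.9],
    [54.2,-47.8,82.9]
  ]
}}

```text
time: 40.05
eef_pos: [0.6011, 0.0097, 0.1611]
tcp_rot: [-0.642, 0.766, -0.034, 0.029]
contact_force: [-0.1, -0.3, -0.3]
opening: 0.752
```

```bash
python3 go.py .6204,.0126,.0845,-100.3,25 .6537,.0066,.012,-100.3,25
python3 - <<'E'
from h import *
c=np.load('top8.npy',allow_pickle=True).item();f=c['frame'].astype(int)
m=np.zeros((480,640),np.uint8);m[240:300,130:200]=(f.min(2)>190)[240:300,130:200]*255
q=max(cv2.findContours(m,cv2.RETR_EXTERNAL,cv2.CHAIN_APPROX_NONE)[0],key=cv2.contourArea);r=cv2.minAreaRect(q);print('cup1 top',r,onz(c,*r[0],.076))
E
```

```text
t 40.05 p [0.6011 0.0097 0.1611] yawx -100.1 zdir [ 0.089 -0.015 -0.996] q [ -9.   8. 108.  -0.  59.  91.] open 0.752 F [-0.1 -0.3 -0.3]
.6204,.0126,.0845,-100.3,25 lin [-0.0062, -0.0115, 0.0779] rot [19.8, 0.1, 0.2]
.6537,.0066,.012,-100.3,25 lin [-0.0061, -0.0387, 0.1532] rot [19.8, 0.1, 0.2]
cup1 top ((158.0084228515625, 267.4634704589844), (20.462217330932617, 21.13679313659668), 12.994616508483887) [0.5302634  0.36187503 0.076     ]
```

Call:
{"fn": "step_arm", "kwargs": {
  "gripper": [-0.5,-0.5,-0.5,-0.5,-0.5,-0.5,-0.5,-0.5,-0.5,-0.5,1,1,1,1,1,1],
  "linear": [
    [-0.003,-0.006,0.04],
    [-0.006,-0.0115,0.078],
    [-0.006,-0.0115,0.078],
    [-0.006,-0.0115,0.078],
    [-0.006,-0.017,0.095],
    [-0.006,-0.024,0.115],
    [-0.006,-0.032,0.135],
    [-0.006,-0.0387,0.153],
    [-0.006,-0.0387,0.153],
    [-0.006,-0.0387,0.153],
    [-0.006,-0.0387,0.153],
    [-0.006,-0.0387,0.153],
    [-0.006,-0.0387,0.153],
    [-0.006,-0.0387,0.153],
    [-0.006,-0.0387,0.153],
    [-0.006,-0.0387,0.153]
  ],
  "delta_rot": [
    [10,0,0],
    [20,0,0],
    [20,0,0],
    [20,0,0],
    [20,0,0],
    [20,0,0],
    [20,0,0],
    [20,0,0],
    [20,0,0],
    [20,0,0],
    [20,0,0],
    [20,0,0],
    [20,0,0],
    [20,0,0],
    [20,0,0],
    [20,0,0]
  ]
}}

```text
time: 42.05
eef_pos: [0.6532, 0.0065, 0.0119]
tcp_rot: [-0.627, 0.748, -0.167, 0.14]
contact_force: [-2.1, -0.0, 5.5]
opening: 0.535
```

```bash
python3 go.py .654,.0066,.152,-100.3,25 .56,.20,.25,-55,-20 .44,.36,.25,-9.3,-65
python3 - <<'E'
from h import *
s=ctrl.get_state();np.savez('grasp2.npz',p=s['eef_pos'],R=s['tcp_rot'])
E
```

```text
t 42.05 p [0.6532 0.0065 0.0119] yawx -100.1 zdir [ 0.419 -0.074 -0.905] q [ -8.  20. 115.  -3.  20.  94.] open 0.535 F [-2.1 -0.   5.5]
.654,.0066,.152,-100.3,25 lin [-0.0003, -0.0602, -0.1265] rot [-0.2, 0.1, 0.2]
.56,.20,.25,-55,-20 lin [-0.1744, 0.0126, -0.2688] rot [-42.8, -2.0, -46.2]
.44,.36,.25,-9.3,-65 lin [-0.3109, 0.145, -0.3308] rot [-69.1, 33.7, -92.9]
```

Call:
{"fn": "step_arm", "kwargs": {
  "gripper": [1,1,1,1,1,1,1,1,1,1,1,1,1,1,1,1,1,1,1,1],
  "linear": [
    [0,-0.013,-0.027],
    [0,-0.036,-0.076],
    [0,-0.06,-0.127],
    [-0.04,-0.04,-0.16],
    [-0.085,-0.02,-0.2],
    [-0.13,0,-0.235],
    [-0.174,0.013,-0.269],
    [-0.174,0.013,-0.269],
    [-0.174,0.013,-0.269],
    [-0.22,0.06,-0.29],
    [-0.265,0.1,-0.31],
    [-0.311,0.145,-0.331],
    [-0.311,0.145,-0.331],
    [-0.311,0.145,-0.331],
    [-0.311,0.145,-0.331],
    [-0.311,0.145,-0.331],
    [-0.311,0.145,-0.331],
    [-0.311,0.145,-0.331],
    [-0.311,0.145,-0.331],
    [-0.311,0.145,-0.331]
  ],
  "delta_rot": [
    [0,0,0],
    [0,0,0],
    [0,0,0],
    [-42.8,-2,-46],
    [-42.8,-2,-46],
    [-42.8,-2,-46],
    [-42.8,-2,-46],
    [-42.8,-2,-46],
    [-42.8,-2,-46],
    [-69,33.7,-93],
    [-69,33.7,-93],
    [-69,33.7,-93],
    [-69,33.7,-93],
    [-69,33.7,-93],
    [-69,33.7,-93],
    [-69,33.7,-93],
    [-69,33.7,-93],
    [-69,33.7,-93],
    [-69,33.7,-93],
    [-69,33.7,-93]
  ]
}}

```text
time: 44.55
eef_pos: [0.4399, 0.3598, 0.2495]
tcp_rot: [0.841, -0.068, -0.044, 0.535]
contact_force: [1.2, -1.3, -1.0]
opening: 0.531
```

Run:
```python
from kin import *
z=np.load('grasp2.npz');R=Ro.from_quat(z['R']);th=D(-10.3)
m=np.array([.6597+.03*np.cos(th),.0055+.03*np.sin(th),.025])
v=R.inv().apply(m-z['p']); Rf=Rt(-9.3,-65)
print('v',v,'axis final',Rf.apply(R.inv().apply([np.cos(th),np.sin(th),0])))
for zz in(.06,.018):
    T=np.array([.432,.3765,zz])-Rf.apply(v)
    plan([','.join(f'{k:.4f}' for k in T)+',-9.3,-65'])
```

```text
v [-4.09580522e-05 -3.86129823e-02  3.70081107e-03] axis final [ 0.00342105 -0.00324652 -0.99998888]
t 44.55 p [0.4399 0.3598 0.2495] yawx -9.3 zdir [-0.147 -0.894 -0.424] q [ 43.  32.  83. -39. 118.  51.] open 0.531 F [ 1.2 -1.3 -1. ]
0.4299,0.3637,0.0966,-9.3,-65 lin [-0.0101, -0.1394, 0.0629] rot [-0.1, 0.0, 0.1]
t 44.55 p [0.4399 0.3598 0.2495] yawx -9.3 zdir [-0.147 -0.894 -0.424] q [ 43.  32.  83. -39. 118.  51.] open 0.531 F [ 1.2 -1.3 -1. ]
0.4299,0.3637,0.0546,-9.3,-65 lin [-0.01, -0.1775, 0.0807] rot [-0.1, 0.0, 0.1]
```

Call:
{"fn": "step_arm", "kwargs": {
  "gripper": [1,1,1,1,1,1,1,1,1,1,1,1],
  "linear": [
    [-0.005,-0.05,0.025],
    [-0.01,-0.1,0.045],
    [-0.01,-0.139,0.063],
    [-0.01,-0.139,0.063],
    [-0.01,-0.139,0.063],
    [-0.01,-0.148,0.067],
    [-0.01,-0.158,0.072],
    [-0.01,-0.166,0.0755],
    [-0.01,-0.173,0.0785],
    [-0.01,-0.1775,0.0807],
    [-0.01,-0.1775,0.0807],
    [-0.01,-0.1775,0.0807]
  ],
  "delta_rot": [
    [0,0,0],
    [0,0,0],
    [0,0,0],
    [0,0,0],
    [0,0,0],
    [0,0,0],
    [0,0,0],
    [0,0,0],
    [0,0,0],
    [0,0,0],
    [0,0,0],
    [0,0,0]
  ]
}}

```text
time: 46.05
eef_pos: [0.4295, 0.3639, 0.0543]
tcp_rot: [0.841, -0.067, -0.044, 0.535]
contact_force: [-0.3, 0.9, -0.7]
opening: 0.531
```

```bash
python3 go.py 0.4299,0.3637,0.0536,-9.3,-65
```

```text
t 46.05 p [0.4295 0.3639 0.0543] yawx -9.2 zdir [-0.146 -0.894 -0.423] q [ 44.  46.  84. -34. 106.  61.] open 0.531 F [-0.3  0.9 -0.7]
0.4299,0.3637,0.0536,-9.3,-65 lin [0.0004, -0.0005, 0.0004] rot [-0.0, -0.0, 0.2]
```

Call:
{"fn": "step_arm", "kwargs": {
  "gripper": [1,1,1,0.2,-0.2,-0.4,-0.4,-0.4,-0.4,-0.4,-0.4,-0.4,-0.4,-0.4],
  "linear": [
    [0,-0.001,0],
    [0,-0.001,0.0005],
    [0,-0.001,0.0005],
    [0,-0.001,0.0005],
    [0,-0.001,0.0005],
    [0,-0.001,0.0005],
    [0,-0.001,0.0005],
    [0,-0.001,0.0005],
    [0,-0.001,-0.03],
    [0,-0.001,-0.06],
    [0,-0.001,-0.1],
    [0,0.06,-0.13],
    [0,0.12,-0.13],
    [0,0.16,-0.13]
  ],
  "delta_rot": [
    [0,0,0],
    [0,0,0],
    [0,0,0],
    [0,0,0],
    [0,0,0],
    [0,0,0],
    [0,0,0],
    [0,0,0],
    [0,0,0],
    [0,0,0],
    [0,0,0],
    [0,0,0],
    [0,0,0],
    [0,0,0]
  ]
}}

```text
time: 47.8
eef_pos: [0.4383, 0.4131, 0.2573]
tcp_rot: [0.842, -0.068, -0.043, 0.534]
contact_force: [0.4, -0.2, -0.2]
opening: 0.7
```

```bash
python3 go.py .50,.25,.26,-40,0 .52,-.04,.15,-72.5,0
python3 - <<'E'
from h import *
c=cam('top');np.save('top9.npy',c,allow_pickle=True);f=c['frame'].astype(int)
m=np.zeros((480,640),np.uint8);m[240:345,130:200]=(f.min(2)>190)[240:345,130:200]*255
for q in cv2.findContours(m,cv2.RETR_EXTERNAL,cv2.CHAIN_APPROX_NONE)[0]:
    if cv2.contourArea(q)>50: r=cv2.minAreaRect(q);print(r,onz(c,*r[0],.076))
E
```

```text
t 47.8 p [0.4383 0.4131 0.2573] yawx -9.2 zdir [-0.145 -0.893 -0.426] q [ 46.  37.  75. -38. 122.  51.] open 0.7 F [ 0.4 -0.2 -0.2]
.50,.25,.26,-40,0 lin [0.087, 0.0668, 0.1356] rot [63.2, -17.4, 27.4]
.52,-.04,.15,-72.5,0 lin [0.1533, 0.0878, 0.4385] rot [57.8, -35.6, 56.2]
((148.03369140625, 309.8539123535156), (20.687076568603516, 22.336044311523438), 12.994616508483887) [0.43198741 0.37795557 0.076     ]
((158.04493713378906, 267.47186279296875), (20.38726234436035, 21.13679313659668), 12.994616508483887) [0.5302447  0.36178885 0.076     ]
```

Both cup tops measure within about 1.5 mm of their recess centres. Next I'll shut the drawer.

Call:
{"fn": "step_arm", "kwargs": {
  "gripper": [-0.4,0.3,0.3,0.3,0.3,0.3,0.3,0.3,0.3,0.3,0.3,0.3,0.3,0.3,0.3,0.3,0.3,0.3,0.3,0.3],
  "linear": [
    [0.02,0.05,0.03],
    [0.05,0.06,0.08],
    [0.087,0.067,0.136],
    [0.087,0.067,0.136],
    [0.087,0.067,0.136],
    [0.087,0.067,0.136],
    [0.087,0.067,0.136],
    [0.087,0.067,0.136],
    [0.1,0.07,0.19],
    [0.115,0.075,0.25],
    [0.13,0.08,0.31],
    [0.14,0.085,0.37],
    [0.153,0.088,0.438],
    [0.153,0.088,0.438],
    [0.153,0.088,0.438],
    [0.153,0.088,0.438],
    [0.153,0.088,0.438],
    [0.153,0.088,0.438],
    [0.153,0.088,0.438],
    [0.153,0.088,0.438]
  ],
  "delta_rot": [
    [0,0,0],
    [63,-17,27],
    [63,-17,27],
    [63,-17,27],
    [63,-17,27],
    [63,-17,27],
    [63,-17,27],
    [63,-17,27],
    [57.8,-35.6,56.2],
    [57.8,-35.6,56.2],
    [57.8,-35.6,56.2],
    [57.8,-35.6,56.2],
    [57.8,-35.6,56.2],
    [57.8,-35.6,56.2],
    [57.8,-35.6,56.2],
    [57.8,-35.6,56.2],
    [57.8,-35.6,56.2],
    [57.8,-35.6,56.2],
    [57.8,-35.6,56.2],
    [57.8,-35.6,56.2]
  ]
}}

```text
time: 50.35
eef_pos: [0.5192, -0.0397, 0.148]
tcp_rot: [0.806, -0.592, -0.0, 0.002]
contact_force: [0.1, -0.4, 0.4]
opening: 0.354
```

```bash
python3 go.py .521,-.1104,.12,-72.5 .521,-.1104,.027,-72.5
python3 - <<'E'
from h import *
c=cam('top');np.save('top10.npy',c,allow_pickle=True);f=c['frame']
cv2.imwrite('pics/t10c.png',cv2.resize(f[150:340,120:520],None,fx=2,fy=2,interpolation=2)[...,::-1])
E
```

```text
t 50.35 p [ 0.5192 -0.0397  0.148 ] yawx -72.5 zdir [-0.003 -0.003 -1.   ] q [-15.   2. 116.  -0.  62.  57.] open 0.354 F [ 0.1 -0.4  0.4]
.521,-.1104,.12,-72.5 lin [0.068, 0.0194, 0.0282] rot [0.2, -0.1, -0.0]
.521,-.1104,.027,-72.5 lin [0.0678, 0.0191, 0.1212] rot [0.2, -0.1, -0.0]
```

View pics/t10c.png

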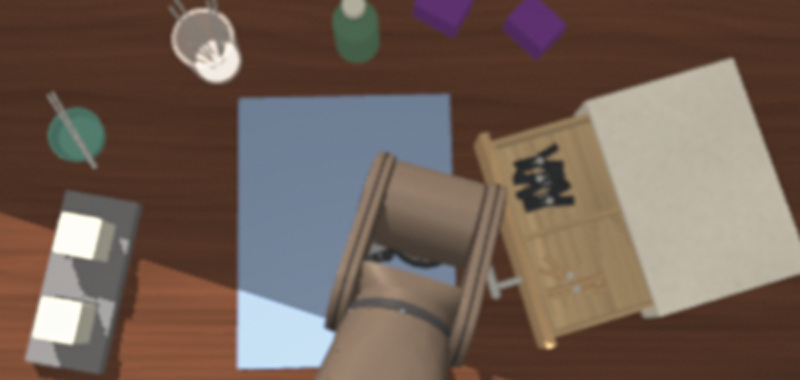

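The top crop shows both cups in the rack, the paper clear, and all pegs in their compartments: four dark at (542,180) and two wooden at (572,282).

Call:
{"fn": "step_arm", "kwargs": {
  "gripper": [0.3,0.3,0.3,0.3,0.3,0.3,1,1,1,1,1],
  "linear": [
    [0.04,0.01,0.028],
    [0.068,0.019,0.028],
    [0.068,0.019,0.06],
    [0.068,0.019,0.09],
    [0.068,0.019,0.12],
    [0.068,0.019,0.12],
    [0.068,0.019,0.12],
    [0.068,0.019,0.12],
    [0.068,0.019,0.12],
    [0.068,0.019,0.12],
    [0.068,0.019,0.12]
  ],
  "delta_rot": [
    [0,0,0],
    [0,0,0],
    [0,0,0],
    [0,0,0],
    [0,0,0],
    [0,0,0],
    [0,0,0],
    [0,0,0],
    [0,0,0],
    [0,0,0],
    [0,0,0]
  ]
}}

```text
time: 51.78
eef_pos: [0.5213, -0.1108, 0.0284]
tcp_rot: [0.806, -0.592, -0.0, 0.002]
contact_force: [1.6, -0.3, 1.0]
opening: 0.112
```

Call:
{"fn": "step_arm", "kwargs": {
  "gripper": [1,1,1,1,1,1,1,1,1,1,1,1,1,1],
  "linear": [
    [0.008,0,0],
    [0.02,0,0],
    [0.035,0,0],
    [0.05,0,0],
    [0.065,0,0],
    [0.08,0,0],
    [0.095,0,0],
    [0.108,0,0],
    [0.118,0,0],
    [0.125,0,0],
    [0.129,0,0],
    [0.131,0,0],
    [0.131,0,0],
    [0.131,0,0]
  ],
  "delta_rot": [
    [0,0,0],
    [0,0,0],
    [0,0,0],
    [0,0,0],
    [0,0,0],
    [0,0,0],
    [0,0,0],
    [0,0,0],
    [0,0,0],
    [0,0,0],
    [0,0,0],
    [0,0,0],
    [0,0,0],
    [0,0,0]
  ]
}}

```text
time: 53.52
eef_pos: [0.5603, -0.2352, 0.0284]
tcp_rot: [0.806, -0.592, -0.001, 0.002]
contact_force: [0.8, 3.6, 4.8]
opening: 0.109
```

```bash
python3 go.py .5601,-.2351,.028,-72.5
```

```text
t 53.52 p [ 0.5603 -0.2352  0.0284] yawx -72.5 zdir [-0.003 -0.002 -1.   ] q [-32.  22. 107.  -0.  51.  40.] open 0.109 F [0.8 3.6 4.8]
.5601,-.2351,.028,-72.5 lin [-0.0001, 0.0001, 0.0004] rot [0.2, -0.1, -0.0]
```

Call:
{"fn": "step_arm", "kwargs": {
  "gripper": [1,1,1,0.3,0.3,0.3,0.3,0.3,0.3,0.3,0.3,0.3,0.3,0.3,0.3,0.3,0.3],
  "linear": [
    [0.001,0,0],
    [0.002,0,0],
    [0.002,0,0],
    [0,0,0],
    [0,0,0],
    [0,0,0],
    [0,0,0],
    [0,0,-0.05],
    [0,0,-0.11],
    [0,0,-0.17],
    [-0.06,0,-0.17],
    [-0.12,0,-0.17],
    [-0.18,0,-0.17],
    [-0.24,0,-0.17],
    [-0.24,0,-0.17],
    [-0.24,0,-0.17],
    [-0.24,0,-0.17]
  ],
  "delta_rot": [
    [0,0,0],
    [0,0,0],
    [0,0,0],
    [0,0,0],
    [0,0,0],
    [0,0,0],
    [0,0,0],
    [0,0,0],
    [0,0,0],
    [0,0,0],
    [0,0,0],
    [0,0,0],
    [0,0,0],
    [0,0,0],
    [0,0,0],
    [0,0,0],
    [0,0,0]
  ]
}}

```text
time: 55.65
eef_pos: [0.4892, -0.0076, 0.1976]
tcp_rot: [0.806, -0.592, -0.0, 0.002]
contact_force: [0.1, 0.1, -0.1]
opening: 0.348
```

Run:
```python
from go import *
plan([])
c=cam('top');d=cam('scene')
A=np.zeros((600,800,3),np.uint8)
A[:285,:600]=cv2.resize(c['frame'][150:340,120:520],None,fx=1.5,fy=1.5)
A[290:590,:]=cv2.resize(d['frame'][140:350,190:540],(800,480))[:300]
cv2.imwrite('pics/fin.png',A[...,::-1])
# handle shift against the start: pixel registration of the handle patch
t=np.load('top0.npy',allow_pickle=True).item()
a=cv2.cvtColor(t['frame'],7)[228:290,395:435];b=cv2.cvtColor(c['frame'],7)[220:298,387:443]
r=cv2.matchTemplate(b,a,cv2.TM_CCOEFF_NORMED);print('handle match',cv2.minMaxLoc(r)[1],np.array(cv2.minMaxLoc(r)[3])-8)
```

```text
t 55.65 p [ 0.4892 -0.0076  0.1976] yawx -72.6 zdir [-0.003 -0.003 -1.   ] q [-13.  -6. 118.  -0.  68.  60.] open 0.348 F [ 0.1  0.1 -0.1]
handle match 0.999835729598999 [0 0]
```

View pics/fin.png

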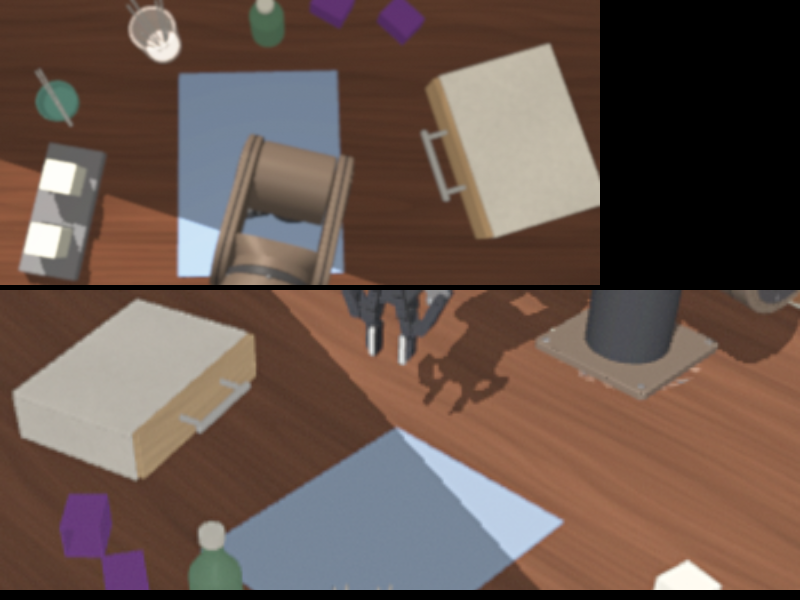

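The final picture shows the drawer shut at (440,165), both cups in the rack at (62,177) and (47,240), and the paper clear. The bystanders stand where they were and the gripper touches nothing. Handing in.

```bash
python3 -c "
from plant import ctrl
print(ctrl.sign_off())"
```

```text
the job is handed in; nothing more can be done
None
```

The blue paper is clear and the job was handed in at about 56 s of the 210 s allowed; no verdict was reported.

- **Pegs:** I opened the drawer about 131 mm. The three dark plastic pegs went into the far (left) compartment with the kept plastic one, and the one wooden peg into the near (right) compartment with the kept wooden one. A top view just before shutting showed four dark and two wooden pegs, each with their own kind.
- **Cups:** Both stand mouth down, one to a recess. From the top camera their upper faces measured within about 1.5 mm of the recess centres, and they looked flat. I did not measure rim height or tilt directly.
- **Drawer:** Shut. The handle matched the starting picture to the pixel, which is about 2.5 mm.
- **Bystanders and robot:** The beaker, bottle and dish look unmoved in the pictures. At the end the gripper was touching nothing and read about 0.1 N.

One thing went differently from plan: my first 45° approach to a cup ran joint 5 to its limit, so I switched to a 25° pick and a 65° placing tilt. The two views of the rack also disagreed by up to about 2 mm, which the slack in the recesses covered.

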